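# Fetch the sieve section from behind the coffee canisters and lock it on its catch pan

### The job

The steel sieve section stands boxed in by the round canister and the square tin: first set both of these upright on the grey tray, then stand the sieve section on the brass spigot of the catch pan and lock it with a clockwise quarter turn up to the stop, its grip flats in line with the pan's two tabs. Only then put the canister back upright in the middle of the round coaster and the tin back in the middle of the square coaster. Keep canister and tin upright throughout, and leave the mug, the amber jar and the scoop alone.

Things in the scene. Friction and masses are not known exactly. Their poses are not given: they have to be found in the camera images.
- canister_center (a point): Round steel canister 56 mm in diameter and 60 mm tall to the shoulder, 76 mm with its 46 mm wide flat lid, about 0.3 kg, upright on the round coaster at the start. Point: on its axis, 34 mm up from its underside. Canister and tin stand 70 mm (centres) from the sieve section, in two directions at right angles (which is where changes), with only 12 mm free between each and the section: grip them across the line to it.
- tin_center (a point): Square aluminium tin 56 x 56 mm and 60 mm tall to the shoulder, 76 mm with its 46 mm wide flat lid, about 0.3 kg, upright on the square coaster at the start. Point: near its centre, 34 mm up from its underside; x and y normal to its sides, z up.
- sieve_center (a point): Sieve section: open steel tube, 57 mm outer diameter, 48 mm tall, about 0.16 kg, mesh inside. Two black upright grip flats on opposite sides, 26 mm wide, 60 mm over both. Point: its centre, 24 mm up; y runs through the flats (grip along y), z up. Inside its foot, under each flat, a lug 12 mm wide, 6 mm high reaches in to 15 mm from the axis. Starts on a dark board 12 mm thick.
- pan: Fixed steel catch pan, 90 mm wide, 30 mm high; its top is the seat. Origin: centre of underside. Brass spigot, 24 mm thick, 24 mm tall, tip tapered; its 2 tabs (14 mm wide, along +y and -y to 20.5 mm from axis) are 10-16 mm above seat. Lower section to seat with flats on pan's x line (+-20 deg, 3 mm), turn clockwise from above 90 deg, loose, till flats are on the y line; stop 5 deg past.
- coaster_round: Round cork coaster, 72 mm in diameter, 4 mm thick, fixed on the dark wooden board: the canister's place. Origin at the centre of its underside, 12 mm above the table, z up. Its rim shows round the canister at the start.
- coaster_square: Square cork coaster, 72 x 72 mm, 4 mm thick, fixed on the same board: the tin's place. Origin at the centre of its underside, 12 mm above the table; x and y normal to its sides, z up.
- tray: Grey flat tray, fixed, 260 mm long (its x) and 130 mm wide (its y), floor 4 mm thick with a lip 8 mm high all round: the side area, with room for canister and tin side by side along x. Origin at the centre of its underside, z up. Tray and pan change sides from start to start.
- mug: White mug, 68 mm wide and 75 mm tall, with a handle, on the far side of the work; origin at its underside. To be left alone.
- jar: Amber glass jar with a wooden lid, 64 mm wide and 90 mm tall, on the far side of the work; origin at its underside. To be left alone.
- scoop: Steel scoop with a wooden handle, 150 mm long along its x, 18 mm high, lying between robot and board; origin at its underside near the middle. To be left alone.

How it is judged:
On the way, in this order (a step that is already met when the one before it is completed fails the run):
1. canister and tin both stand upright on the tray, let go (x of canister_center in the frame of tray between -0.112 and 0.112 m and y of canister_center in the frame of tray between -0.05 and 0.05 m and z of each of canister_center, tin_center in the frame of tray below 0.048 m and angle between each of canister_center, tin_center's own z axis and vertical below 0.1 rad and contact force between the fingers and canister below 0.1 N and x of tin_center in the frame of tray between -0.112 and 0.112 m and y of tin_center in the frame of tray between -0.05 and 0.05 m and contact force between the fingers and tin below 0.1 N), for 0.2 s.
2. the sieve section is seated on the pan, turned home under the tabs and let go, while canister and tin still stand off the board (horizontal distance between sieve_center and pan below 0.008 m and z of sieve_center in the frame of pan between 0.048 and 0.058 m and angle between the y axis of sieve_center and the y axis of pan, either way round below 0.35 rad and angle between sieve_center's own z axis and vertical below 0.1 rad and contact force between the fingers and sieve below 0.1 N and horizontal distance between canister_center and coaster_round above 0.06 m and horizontal distance between tin_center and coaster_square above 0.06 m), for 0.2 s.
3. canister and tin are back on their own coasters (horizontal distance between canister_center and coaster_round below 0.012 m and z of canister_center in the frame of coaster_round between 0.032 and 0.044 m and angle between each of canister_center, tin_center's own z axis and vertical below 0.1 rad and horizontal distance between tin_center and coaster_square below 0.012 m and z of tin_center in the frame of coaster_square between 0.032 and 0.044 m), for 0.2 s.
At the end, for the whole second after the job is handed in: The sieve section sits on the pan's seat (within 8 mm of its axis, down to within 5 mm), its flats within 20 degrees of the line of the tabs; the canister stands upright on the round coaster and the tin on the square one, each within 12 mm of the middle; all released and at rest (all of step 3 and horizontal distance between sieve_center and pan below 0.008 m and z of sieve_center in the frame of pan between 0.048 and 0.058 m and angle between the y axis of sieve_center and the y axis of pan, either way round below 0.35 rad and angle between sieve_center's own z axis and vertical below 0.1 rad and linear speed of each of canister, tin, sieve below 0.02 m/s and contact force between the fingers and sieve below 0.1 N); the robot touches nothing.
It fails at once if the canister or the tin is tipped (angle between any of canister_center, tin_center's own z axis and vertical above 0.6 rad).
It fails at once if the mug, the jar or the scoop is disturbed (distance of any of mug, jar, scoop from where it was at the start of the episode above 0.03 m).
It also fails if it takes over 131 s, if anything falls off the work surface, if the arm or the gripper's body presses on something with over 40 N, if the wrist force passes 120 N, or if a joint passes its speed limit or range.

### The arm

A 7-joint arm with a two-finger parallel gripper is mounted at the origin on the work surface. World frame = base frame: x ahead of the robot, y to its left, z up, the work surface at z = 0. Lengths are in m, angles in rad, forces in N, time in s.
With the tool pointing down it reaches from about 0.35 to 0.775 m from the base axis. Payload 3.1 kg.
Tool frame: the origin (TCP) lies at the very end of the fingers, on their centre line; the grasp point (between the pads) lies 19 mm behind it; z points along the fingers, y is the direction in which the jaws open and shut (so a half turn about z gives the same grasp; the last joint's range is limited). The gripper opens to 85 mm and grips with 20 to 120 N. Pads are 22 mm wide; open, the fingers measure 114 mm over their backs; the gripper's body (76 mm by 85 mm) begins 54 mm behind the grasp point. The pads swing forward as they close: fully open they stand 13 mm farther back than shut.
Start: joints at [-1.243, 0.311, 0.014, 1.512, -0.004, 1.319, -0.027], TCP at [0.199, 0.513, 0.231] pointing down, gripper open.
Joint ranges: [-2.7, 2.7], [-0.3, 1.91], [-1.27, 1.3], [0.12, 2.57], [-1.44, 4.58], [0.2, 2.03], [-3.05, 3.05]. Speed limits (rad/s): [2.79, 2.79, 3.14, 3.14, 3.14, 3.14, 3.14].

### API

Orientations are given as a rotation vector (axis times angle).
In Python, from bench import r gives the robot as it stands.
- The arm moves only by the tool move_arm, never from a script. Its argument "motion" is one flat list of numbers, 7 for each row, row after row: the gripper command: -1 is shut, 1 is fully open, values between are in proportion, then the shift along the tool's x, y, z normalised to -1 to 1, where 1 is 0.5 m, then the turn, a rotation vector about the tool's x, y, z normalised to -1 to 1, where 1 is 90 degrees. In form: [hand, x, y, z, ax, ay, az, hand, x, y, z, ax, ay, az, ...]. A call has 1 to 12 rows; each row is the pose to reach, as a shift and turn from the pose commanded when the call began, along the tool's axes at that moment; what a row does not reach only later rows make up. A row lasts 1/12 s, in which the tool goes at most 41.7 mm and 7.16 degrees, less where a joint would pass 70% of its speed; a pose out of reach is approached as far as the arm can. A call with a number of a shift or a turn outside -1 to 1 is refused whole. A call with a gripper value outside its range is refused whole. The fingers move at their own pace and stop on an object; "squeeze" is the grip in N (left out, the last holds). Time passes only in rows, so rows that repeat a pose let the fingers close. It gives the time, the measured TCP pose, the force and the opening at its end, in the units of the state.
- r.read_state(): the state, without advancing time (a new reading comes with each control period).
- r.camera(name): name is "side" or "top"; returns a dict with "image" (420x560x3 uint8, blue, green, red), "vertical_fov" (degrees; the focal length in pixels is half the picture's height over the tangent of half this angle, whatever the lens; pixels are square), "cx", "cy" (the principal point, pixels), "cam_to_world" (4x4, takes a point from camera to world coordinates). Camera axes: x right, y down, z forward; pixel columns grow to the right and rows downward; lengths in m; the calibration is good to about 2 mm. A picture is of the moment at which its call begins. There is no depth.
- r.job_done(): hands the job in, once; it reports no verdict.
The state is a dict: "time_s": time; "joint_pos": joint angles; "joint_vel": joint speeds; "tau": joint torques, N m; "eef_pos": TCP position; "ee_rot": TCP orientation; "wrist_force": force on the tool from outside, world axes, zero at the start; "ft_torque": the same for the moment, N m; "gripper_width": finger opening in m.
Only numpy, scipy, OpenCV 4.12 (cv2) and the standard library are available. Lean on these libraries where they do the work, as an engineer would, in place of code of your own. Each camera call takes 0.05 s, during which the arm holds its last target.

## Working session

There is one attempt and no reset: what is moved stays moved. The work goes in short steps, Python scripts to look and compute and a tool call to move; the robot and the scene stay as the last step left them, time stands still between calls to the robot, and variables do not carry over. Pictures are saved under pics/ and viewed, and the job is handed in when it is done.

Besides the shell and the picture viewer there is one more tool, called after ">>>" as name(argument=value, ...) on one line, values as JSON. move_arm: Moves the arm, as the interface text tells. Scaled input: -1 to 1 covers 0.5 m each way for a shift and 90 degrees each way for a turn. Its arguments: {"type":"object","properties":{"motion":{"type":"array"},"squeeze":{"type":"number"}},"required":["motion"]}

```bash
mkdir -p pics; ls; python3 - <<'E'
from bench import r
import cv2,numpy as np
s=r.read_state()
for k in s: print(k,np.round(s[k],4))
for n in("side","top"):
    c=r.camera(n); cv2.imwrite(f"pics/{n}0.png",c["image"]); print(n,c["vertical_fov"],c["cx"],c["cy"],c["cam_to_world"])
E
```

```text
pics
time_s 0.0
joint_pos [-1.2427  0.3117  0.014   1.5131 -0.0044  1.3192 -0.0272]
joint_vel [ 0.0013 -0.001  -0.0006  0.0008  0.0004 -0.0006  0.0004]
tau [-2.00000e-04 -3.79909e+01  1.46200e-01 -2.30587e+01  1.24000e-02
  1.35000e-02  0.00000e+00]
eef_pos [0.1985 0.5121 0.2302]
ee_rot [-0.5774 -3.0877  0.0037]
wrist_force [-0.6548 -0.6466 -0.1317]
ft_torque [ 0.0023 -0.0104 -0.0415]
gripper_width 0.0853
side 49.56679302496022 281.9613034943014 207.52365466439704 [[-0.90502269 -0.28268254  0.31784352  0.29811469]
 [-0.42517823  0.62322566 -0.65636366  0.53422055]
 [-0.01254569 -0.72916415 -0.68422383  0.65241535]
 [ 0.          0.          0.          1.        ]]
top 48.53749586177173 277.6748682010907 207.17719982968123 [[-0.02671514 -0.99497105  0.09653447  0.4909788 ]
 [-0.99960485  0.02743389  0.00612572  0.00933586]
 [-0.00874323 -0.09633268 -0.99531079  1.01168665]
 [ 0.          0.          0.          1.        ]]
```

View pics/side0.png

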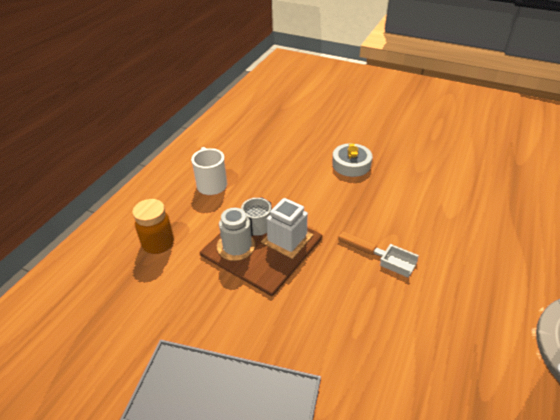

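View pics/top0.png

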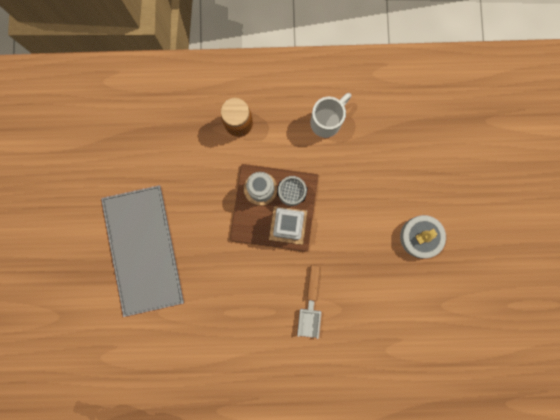

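The top view shows the tray at about (142,250), canister (260,185), sieve (292,190), tin (290,226) and pan (425,238). Next I'll zoom in.

```bash
python3 - <<'E'
import cv2
t=cv2.imread("pics/top0.png"); s=cv2.imread("pics/side0.png")
cv2.imwrite("pics/t1.png",cv2.resize(t[155:260,225:330],None,fx=5.6,fy=5.6,interpolation=cv2.INTER_CUBIC))
cv2.imwrite("pics/t2.png",cv2.resize(t[210:266,396:452],None,fx=8,fy=8,interpolation=cv2.INTER_CUBIC))
cv2.imwrite("pics/s1.png",cv2.resize(s[180:300,190:330],None,fx=5,fy=5,interpolation=cv2.INTER_CUBIC))
E
```

```text
(no output)
```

View pics/t1.png

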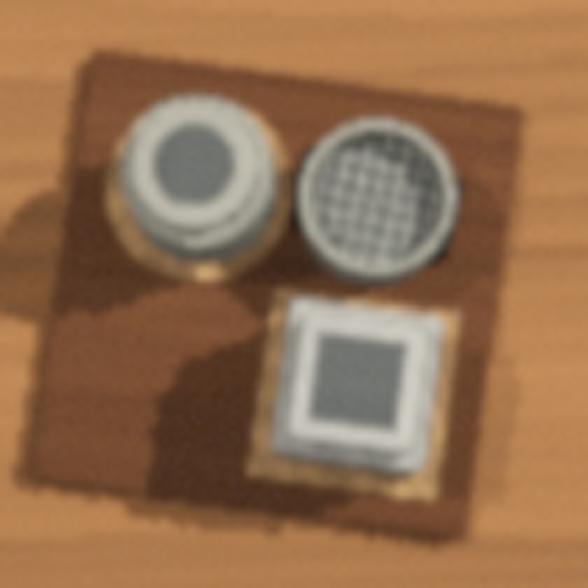

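View pics/t2.png

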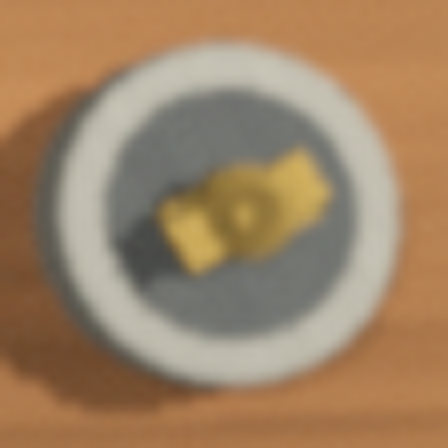

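View pics/s1.png

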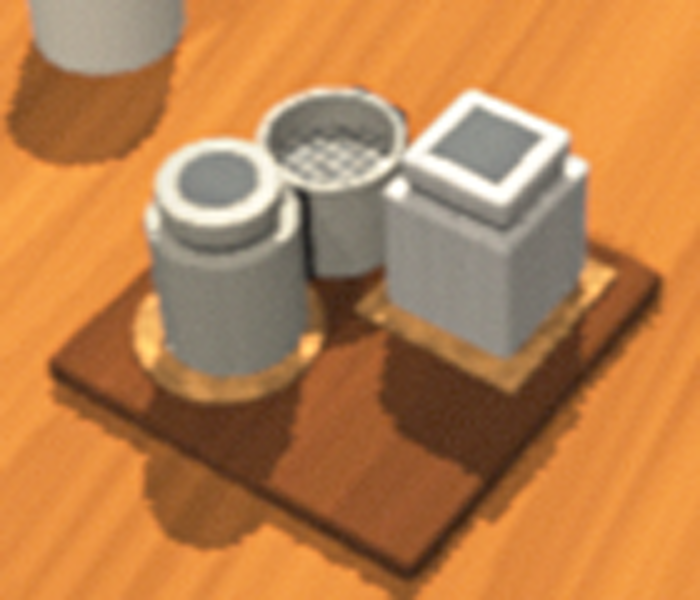

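```bash
cat > h.py <<'E'
import cv2,numpy as np
from scipy.spatial.transform import Rotation as R
def ray(c,uv):
    f=210/np.tan(np.radians(c["vertical_fov"]/2)); T=np.array(c["cam_to_world"])
    uv=np.atleast_2d(uv).astype(float)
    d=np.c_[(uv[:,0]-c["cx"])/f,(uv[:,1]-c["cy"])/f,np.ones(len(uv))]@T[:3,:3].T
    return T[:3,3],d
def pl(c,uv,z):
    o,d=ray(c,uv); return (o+d*((z-o[2])/d[:,2])[:,None])[:,:2]
def proj(c,P):
    f=210/np.tan(np.radians(c["vertical_fov"]/2)); T=np.array(c["cam_to_world"])
    q=(np.atleast_2d(P)-T[:3,3])@T[:3,:3]
    return np.c_[q[:,0]/q[:,2]*f+c["cx"],q[:,1]/q[:,2]*f+c["cy"]]
E
cat > m.py <<'E'
from bench import r
from h import *
t=r.camera("top"); s=r.camera("side")
def z1(u,v): return (225+u/5.6-.4,155+v/5.6-.4)
def zs(u,v): return (190+u/5-.4,180+v/5-.4)
print("can lid top",pl(t,z1(194,163),.092),pl(s,zs(221,182),.092))
print("tin lid top",pl(t,z1(359,380),.092),pl(s,zs(487,150),.092))
# tin lid edges direction
a=pl(t,[z1(300,306),z1(425,318),z1(412,448),z1(287,435)],.092);print(a, np.degrees(np.arctan2(*(a[1]-a[0])[::-1])),np.degrees(np.arctan2(*(a[2]-a[1])[::-1])))
print("sieve rim",pl(t,z1(379,197),.06),pl(s,zs(333,138),.06))
def zp(u,v): return (396+u/8-.4,210+v/8-.4)
hsv=cv2.cvtColor(t["image"],cv2.COLOR_BGR2HSV)
print("pan seat",pl(t,zp(229,213),.03)); b=pl(t,[zp(185,243),zp(314,182)],.046);print("tabs",b,b.mean(0),np.degrees(np.arctan2(*(b[1]-b[0])[::-1])))
print("spig",pl(t,zp(244,214),.054))
c=pl(t,[(103,201),(160,187),(183,302),(126,315)],.008);print("tray",c,c.mean(0),np.degrees(np.arctan2(*(c[3]-c[0])[::-1])))
c=pl(t,[z1(272,293),z1(460,312),z1(437,498),z1(248,476)],.016);print("sqcoast",c,c.mean(0))
c=pl(t,[z1(95,52),z1(520,108),z1(465,540),z1(20,485)],.012);print("board",c,c.mean(0),np.degrees(np.arctan2(*(c[1]-c[0])[::-1])))
print("mug,jar,scoop", pl(t,[(328,111),(236,110)],.08),pl(t,[(315,268),(308,338)],.01))
E
python3 m.py
```

```text
can lid top [[0.62819878 0.05048532]] [[0.62673337 0.05165932]]
tin lid top [[ 0.5492364  -0.00599789]] [[ 0.54791044 -0.00218494]]
[[ 0.57603762  0.01412176]
 [ 0.5705584  -0.02997264]
 [ 0.52475814 -0.02395444]
 [ 0.53052394  0.01992619]] -97.08332454389678 172.51417206813184
sieve rim [[ 0.61844429 -0.0158383 ]] [[ 0.6184422  -0.01459233]]
pan seat [[ 0.51647564 -0.29050348]]
tabs [[ 0.50864728 -0.27386212]
 [ 0.52345463 -0.30795702]] [ 0.51605095 -0.29090957] -66.5247898612297
spig [[ 0.51549355 -0.28698612]]
tray [[0.61229054 0.39493727]
 [0.6395489  0.27065852]
 [0.39132596 0.22222289]
 [0.3672516  0.34363345]] [0.50260425 0.30786303] -168.17479382049171
sqcoast [[ 0.58836815  0.02511952]
 [ 0.57907231 -0.04669063]
 [ 0.50829692 -0.03562236]
 [ 0.51858619  0.03606822]] [ 0.54858089 -0.00528131]
board [[ 0.68477741  0.09156106]
 [ 0.65810524 -0.07273958]
 [ 0.49211534 -0.04596407]
 [ 0.51761305  0.12350772]] [0.58815276 0.02409128] -99.22082130751012
mug,jar,scoop [[ 0.77639028 -0.09328536]
 [ 0.78404446  0.09523579]] [[ 0.4556885  -0.06057787]
 [ 0.31015177 -0.04084939]]
```

```bash
cat >> h.py <<'E'
def Rt(yaw):
    y=np.array([np.cos(np.radians(yaw)),np.sin(np.radians(yaw)),0]); z=np.array([0,0,-1.]); x=np.cross(y,z)
    return np.c_[x,y,z]
def plan(s,*tg):
    R0=R.from_rotvec(s["ee_rot"]).as_matrix()
    for t in tg:
        d=R0.T@(np.array(t[:3])-s["eef_pos"])/.5
        a=R.from_matrix(R0.T@Rt(t[3])).as_rotvec()/(np.pi/2)
        n=max(np.linalg.norm(d)*.5/.0417,np.linalg.norm(a)*90/7.16)
        print(np.round(d,3).tolist(),np.round(a,3).tolist(),"rows %.1f"%n)
def show(s):
    R0=R.from_rotvec(s["ee_rot"]).as_matrix()
    print("t%.2f"%s["time_s"],"pos",np.round(s["eef_pos"],4),"yaw %.1f"%np.degrees(np.arctan2(R0[1,1],R0[0,1])),"tilt %.2f"%np.degrees(np.arccos(-R0[2,2])),"w %.4f"%s["gripper_width"],"F",np.round(s["wrist_force"],1),"j7 %.2f"%s["joint_pos"][6])
E
cat > p.py <<'E'
import sys
from bench import r
from h import *
s=r.read_state(); show(s)
for a in sys.argv[1:]: plan(s,[float(v) for v in a.split(",")])
E
python3 p.py .6275,.051,.15,-8
```

```text
t0.20 pos [0.1986 0.5124 0.2306] yaw 68.8 tilt 0.08 w 0.0854 F [ 0.5  0.6 -0.4] j7 -0.03
[-1.133, -0.55, 0.162] [-0.001, 0.001, 0.854] rows 15.2
```

>>> move_arm(motion=[1, -0.7, -0.34, 0.06, 0, 0, 0.5, 1, -0.7, -0.34, 0.06, 0, 0, 0.5, 1, -0.7, -0.34, 0.06, 0, 0, 0.5, 1, -0.7, -0.34, 0.06, 0, 0, 0.5, 1, -0.7, -0.34, 0.06, 0, 0, 0.5, 1, -0.7, -0.34, 0.06, 0, 0, 0.5, 1, -0.7, -0.34, 0.06, 0, 0, 0.5, 1, -0.7, -0.34, 0.06, 0, 0, 0.5, 1, -0.7, -0.34, 0.06, 0, 0, 0.5, 1, -0.7, -0.34, 0.06, 0, 0, 0.5], squeeze=40)

```text
time_s: 1.03
eef_pos: [0.4679, 0.2203, 0.2011]
ee_rot: [1.726, 2.619, -0.003]
wrist_force: [0.9, -1.0, 0.5]
gripper_width: 0.0857
```

```bash
python3 p.py .6275,.051,.13,-8
```

```text
t1.03 pos [0.4679 0.2203 0.2011] yaw 23.2 tilt 0.31 w 0.0857 F [ 0.9 -1.   0.5] j7 0.02
[-0.436, 0.159, 0.145] [0.001, 0.003, 0.347] rows 5.8
```

>>> move_arm(motion=[1, -0.436, 0.159, 0.145, 0, 0.003, 0.347, 1, -0.436, 0.159, 0.145, 0, 0.003, 0.347, 1, -0.436, 0.159, 0.145, 0, 0.003, 0.347, 1, -0.436, 0.159, 0.145, 0, 0.003, 0.347, 1, -0.436, 0.159, 0.145, 0, 0.003, 0.347, 1, -0.436, 0.159, 0.145, 0, 0.003, 0.347, 1, -0.436, 0.159, 0.145, 0, 0.003, 0.347, 1, -0.436, 0.159, 0.145, 0, 0.003, 0.347, 1, -0.436, 0.159, 0.145, 0, 0.003, 0.347])

```text
time_s: 1.78
eef_pos: [0.624, 0.0614, 0.1283]
ee_rot: [-2.356, -2.07, -0.004]
wrist_force: [0.1, 0.7, -0.2]
gripper_width: 0.086
```

```bash
python3 p.py .6275,.051,.031,-8
python3 - <<'E'
from bench import r
import cv2
a=r.camera("side")["image"];cv2.imwrite("pics/s2.png",cv2.resize(a[150:310,170:350],None,fx=4,fy=4,interpolation=cv2.INTER_CUBIC)[:600])
E
```

```text
t1.78 pos [0.624  0.0614 0.1283] yaw -7.4 tilt 0.34 w 0.0860 F [ 0.1  0.7 -0.2] j7 -0.04
[-0.021, 0.01, 0.194] [-0.002, -0.003, 0.007] rows 2.3
```

View pics/s2.png

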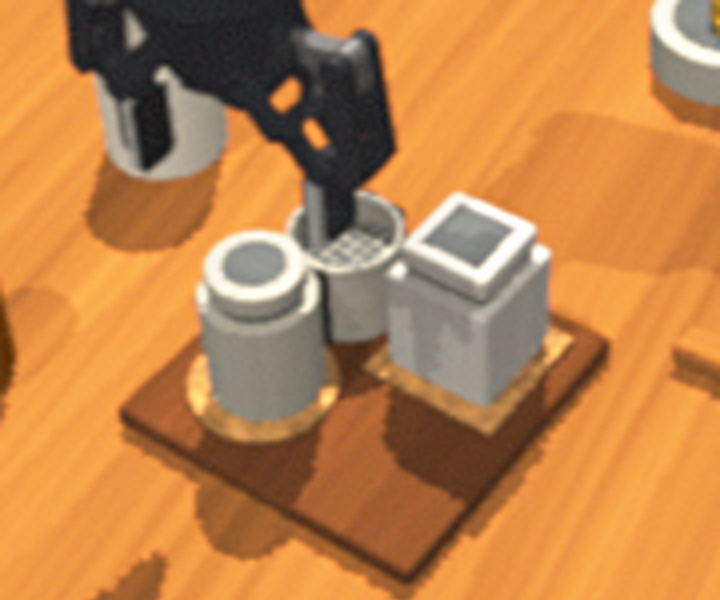

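The fingers are above the canister, with one pad on each side of it. The TCP is 10 mm short in y, so I'll re-check and correct.

```bash
python3 p.py .6275,.051,.12,-8
```

```text
t1.83 pos [0.624  0.0625 0.1288] yaw -7.3 tilt 0.37 w 0.0853 F [ 0.5  0.1 -0.6] j7 -0.04
[-0.022, 0.01, 0.018] [-0.001, -0.004, 0.008] rows 0.4
```

>>> move_arm(motion=[1, -0.022, 0.01, 0.018, 0, -0.004, 0.008, 1, -0.022, 0.01, 0.018, 0, -0.004, 0.008, 1, -0.022, 0.01, 0.018, 0, -0.004, 0.008, 1, -0.022, 0.01, 0.018, 0, -0.004, 0.008])

```text
time_s: 2.17
eef_pos: [0.6277, 0.0494, 0.1198]
ee_rot: [-2.373, -2.059, 0.003]
wrist_force: [0.3, 0.5, 0.4]
gripper_width: 0.0855
```

```bash
python3 p.py .6275,.051,.031,-8;python3 - <<'E'
from bench import r
import cv2
a=r.camera("top")["image"];cv2.imwrite("pics/t3.png",cv2.resize(a[120:270,200:350],None,fx=4,fy=4,interpolation=cv2.INTER_CUBIC)[:600])
E
```

```text
t2.17 pos [0.6277 0.0494 0.1198] yaw -8.1 tilt 0.12 w 0.0855 F [0.3 0.5 0.4] j7 -0.03
[0.003, -0.001, 0.178] [-0.001, 0.001, -0.001] rows 2.1
```

View pics/t3.png

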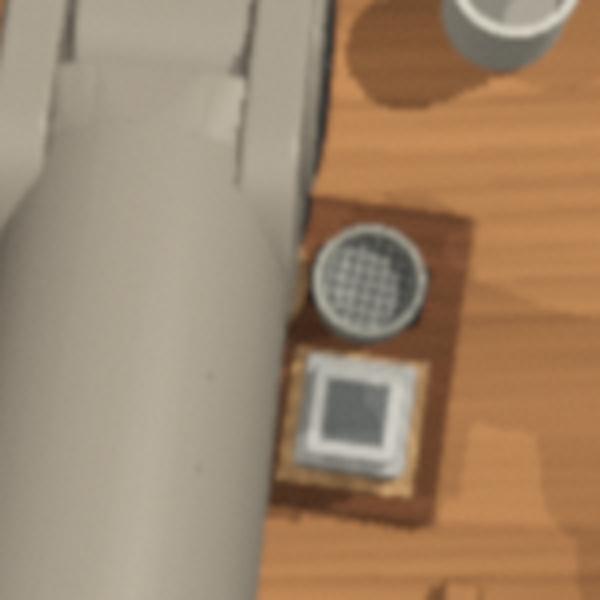

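The arm hides the canister from above, and the sieve (368,280 in the crop) and tin are untouched. The pose is correct, so I'll go down and grip.

>>> move_arm(motion=[1, 0.003, -0.001, 0.06, 0, 0, 0, 1, 0.003, -0.001, 0.12, 0, 0, 0, 1, 0.003, -0.001, 0.178, 0, 0, 0, 1, 0.003, -0.001, 0.178, 0, 0, 0, 1, 0.003, -0.001, 0.178, 0, 0, 0, -1, 0.003, -0.001, 0.178, 0, 0, 0, -1, 0.003, -0.001, 0.178, 0, 0, 0, -1, 0.003, -0.001, 0.178, 0, 0, 0, -1, 0.003, -0.001, 0.178, 0, 0, 0, -1, 0.003, -0.001, 0.178, 0, 0, 0, -1, 0.003, -0.001, 0.178, 0, 0, 0, -1, 0.003, -0.001, 0.178, 0, 0, 0], squeeze=40)

```text
time_s: 3.22
eef_pos: [0.6294, 0.0505, 0.0336]
ee_rot: [2.371, 2.057, 0.002]
wrist_force: [-0.7, -0.1, 6.1]
gripper_width: 0.0552
```

```bash
python3 p.py .6275,.051,.14,-8
```

```text
t3.22 pos [0.6294 0.0505 0.0336] yaw -8.1 tilt 0.17 w 0.0552 F [-0.7 -0.1  6.1] j7 0.00
[0.0, -0.003, -0.213] [0.002, 0.0, -0.001] rows 2.6
```

>>> move_arm(motion=[-1, 0, 0, -0.04, 0, 0, 0, -1, 0, 0, -0.1, 0, 0, 0, -1, 0, 0, -0.16, 0, 0, 0, -1, 0, 0, -0.22, 0, 0, 0, -1, 0, 0, -0.22, 0, 0, 0, -1, 0, 0, -0.22, 0, 0, 0])

```text
time_s: 3.72
eef_pos: [0.6295, 0.0504, 0.1436]
ee_rot: [2.371, 2.056, 0.004]
wrist_force: [0.2, -0.8, -3.0]
gripper_width: 0.055
```

```bash
python3 p.py .562,.320,.12,12;python3 - <<'E'
from bench import r
import cv2
a=r.camera("side")["image"];cv2.imwrite("pics/s3.png",cv2.resize(a[150:310,170:350],None,fx=4,fy=4,interpolation=cv2.INTER_CUBIC)[:600])
E
```

```text
t3.72 pos [0.6295 0.0504 0.1436] yaw -8.1 tilt 0.25 w 0.0550 F [ 0.2 -0.8 -3. ] j7 -0.04
[0.515, -0.21, 0.046] [0.003, 0.001, -0.224] rows 6.7
```

View pics/s3.png

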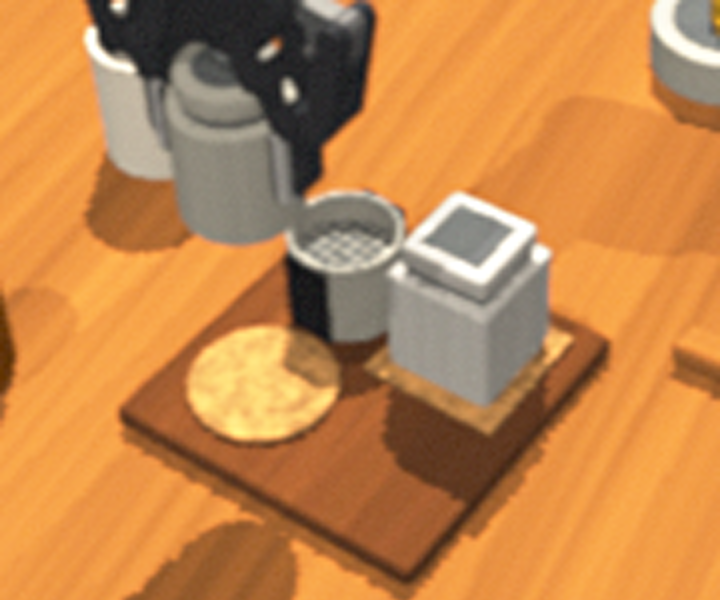

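The canister is lifted upright between the pads, and the round coaster and black sieve flat now show. Next is the tray.

>>> move_arm(motion=[-1, 0.04, -0.016, 0, 0, 0, -0.02, -1, 0.1, -0.041, 0.01, 0, 0, -0.04, -1, 0.17, -0.069, 0.015, 0, 0, -0.07, -1, 0.24, -0.098, 0.02, 0, 0, -0.1, -1, 0.31, -0.126, 0.025, 0, 0, -0.13, -1, 0.38, -0.155, 0.03, 0, 0, -0.16, -1, 0.44, -0.179, 0.04, 0, 0, -0.19, -1, 0.48, -0.196, 0.046, 0, 0, -0.21, -1, 0.515, -0.21, 0.046, 0.003, 0, -0.224, -1, 0.515, -0.21, 0.046, 0.003, 0, -0.224, -1, 0.515, -0.21, 0.046, 0.003, 0, -0.224, -1, 0.515, -0.21, 0.046, 0.003, 0, -0.224])

```text
time_s: 4.77
eef_pos: [0.5614, 0.3172, 0.1171]
ee_rot: [-1.98, -2.437, 0.012]
wrist_force: [0.1, -1.3, -2.2]
gripper_width: 0.0551
```

```bash
python3 p.py .562,.320,.0225,12
```

```text
t4.77 pos [0.5614 0.3172 0.1171] yaw 11.8 tilt 0.43 w 0.0551 F [ 0.1 -1.3 -2.2] j7 -0.17
[0.006, 0.004, 0.189] [-0.004, 0.002, -0.002] rows 2.3
```

>>> move_arm(motion=[-1, 0.006, 0.004, 0.06, -0.004, 0.002, 0, -1, 0.006, 0.004, 0.11, -0.004, 0.002, 0, -1, 0.006, 0.004, 0.15, -0.004, 0.002, 0, -1, 0.006, 0.004, 0.17, -0.004, 0.002, 0, -1, 0.006, 0.004, 0.18, -0.004, 0.002, 0, -1, 0.006, 0.004, 0.187, -0.004, 0.002, 0, -1, 0.006, 0.004, 0.188, -0.004, 0.002, 0, -1, 0.006, 0.004, 0.188, -0.004, 0.002, 0])

```text
time_s: 5.43
eef_pos: [0.5621, 0.3235, 0.0247]
ee_rot: [-1.977, -2.44, -0.006]
wrist_force: [-0.5, 0.8, -2.7]
gripper_width: 0.0555
```

```bash
python3 p.py .562,.320,.14,12;python3 - <<'E'
from bench import r
import cv2
a=r.camera("side")["image"];cv2.imwrite("pics/s4.png",a[250:,60:400])
E
```

```text
t5.43 pos [0.5621 0.3235 0.0247] yaw 12.0 tilt 0.22 w 0.0555 F [-0.5  0.8 -2.7] j7 -0.14
[-0.006, -0.001, -0.231] [0.001, -0.002, -0.0] rows 2.8
```

View pics/s4.png

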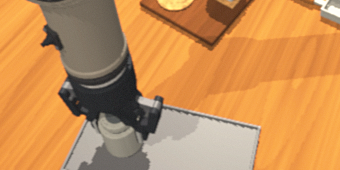

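>>> move_arm(motion=[-1, 0, 0, 0.003, 0, 0, 0, -1, 0, 0, 0.006, 0, 0, 0, -1, 0, 0, 0.006, 0, 0, 0])

```text
time_s: 5.73
eef_pos: [0.5617, 0.3241, 0.0217]
ee_rot: [-1.975, -2.441, -0.006]
wrist_force: [-1.4, 0.5, 2.4]
gripper_width: 0.0547
```

```bash
python3 p.py
```

```text
t5.73 pos [0.5617 0.3241 0.0217] yaw 12.0 tilt 0.23 w 0.0547 F [-1.4  0.5  2.4] j7 -0.14
```

Force z went from -2.7 to +2.4 N, so the canister is standing. Release and rise.

>>> move_arm(motion=[1, 0, 0, 0, 0, 0, 0, 1, 0, 0, 0, 0, 0, 0, 1, 0, 0, 0, 0, 0, 0, 1, 0, 0, 0, 0, 0, 0, 1, 0, 0, -0.06, 0, 0, 0, 1, 0, 0, -0.13, 0, 0, 0, 1, 0, 0, -0.2, 0, 0, 0, 1, 0, 0, -0.25, 0, 0, 0, 1, 0, 0, -0.25, 0, 0, 0, 1, 0, 0, -0.25, 0, 0, 0])

```text
time_s: 6.57
eef_pos: [0.5624, 0.3237, 0.1478]
ee_rot: [-1.976, -2.441, -0.01]
wrist_force: [-0.2, -0.5, -0.4]
gripper_width: 0.0852
```

```bash
python3 p.py .549,-.004,.13,82;python3 - <<'E'
from bench import r
import cv2
for n in("side","top"):
  a=r.camera(n)["image"];cv2.imwrite(f"pics/{n}5.png",a)
E
```

```text
t6.57 pos [0.5624 0.3237 0.1478] yaw 12.0 tilt 0.36 w 0.0852 F [-0.2 -0.5 -0.4] j7 -0.18
[-0.636, -0.163, 0.032] [0.004, -0.001, -0.778] rows 9.8
```

View pics/side5.png

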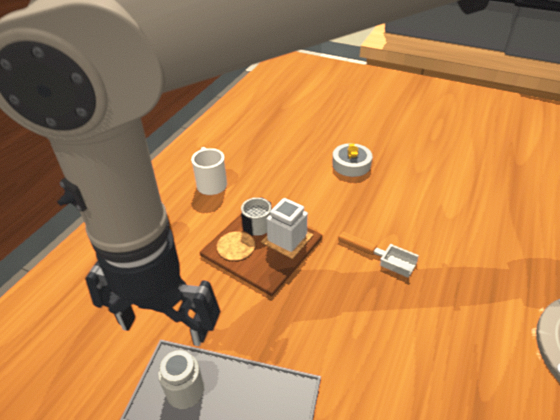

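View pics/top5.png

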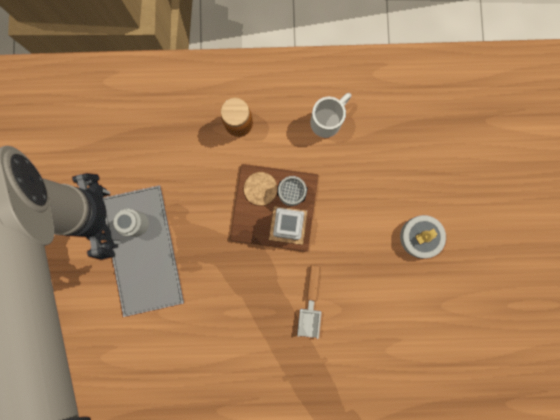

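Canister upright on the tray at top pixel (127,221). Now I'll measure the coaster and the flats from this clear view.

```bash
python3 - <<'E'
from bench import r
from h import *
t=r.camera("top"); s=r.camera("side")
for n,c,(u0,v0,u1,v1) in(("top",t,(240,168,282,210)),("side",s,(210,225,262,265))):
    im=c["image"]; hsv=cv2.cvtColor(im,cv2.COLOR_BGR2HSV)
    m=((hsv[...,2]>150)&(hsv[...,1]>80)).astype(np.uint8); q=np.zeros_like(m); q[v0:v1,u0:u1]=m[v0:v1,u0:u1]
    k=max(cv2.findContours(q,cv2.RETR_EXTERNAL,cv2.CHAIN_APPROX_NONE)[0],key=cv2.contourArea)
    e=cv2.fitEllipse(cv2.convexHull(k)); print(n,e,pl(c,e[0],.016))
cv2.imwrite("pics/t6.png",cv2.resize(t["image"][160:255,230:325],None,fx=6,fy=6,interpolation=cv2.INTER_CUBIC))
cv2.imwrite("pics/s6.png",cv2.resize(s["image"][190:270,200:330],None,fx=6,fy=6,interpolation=cv2.INTER_CUBIC))
E
```

```text
top ((260.0619201660156, 187.95689392089844), (32.84670639038086, 33.643760681152344), 58.23139190673828) [[0.63023591 0.05233096]]
side ((232.221435546875, 246.4564208984375), (42.44903564453125, 65.7240219116211), 122.63528442382812) [[0.63338887 0.05898567]]
```

View pics/t6.png

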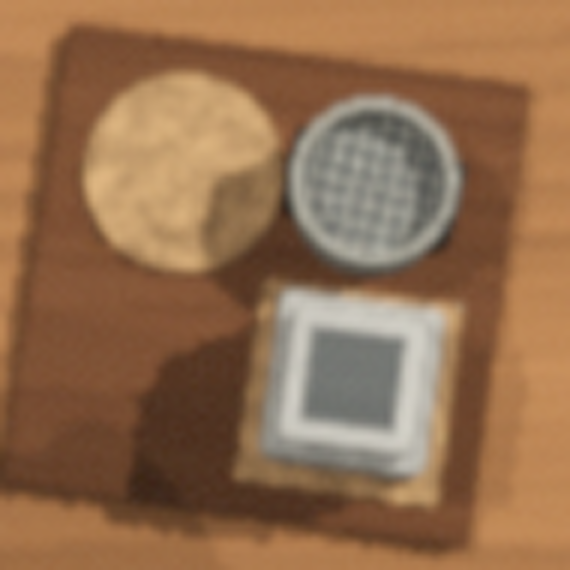

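View pics/s6.png

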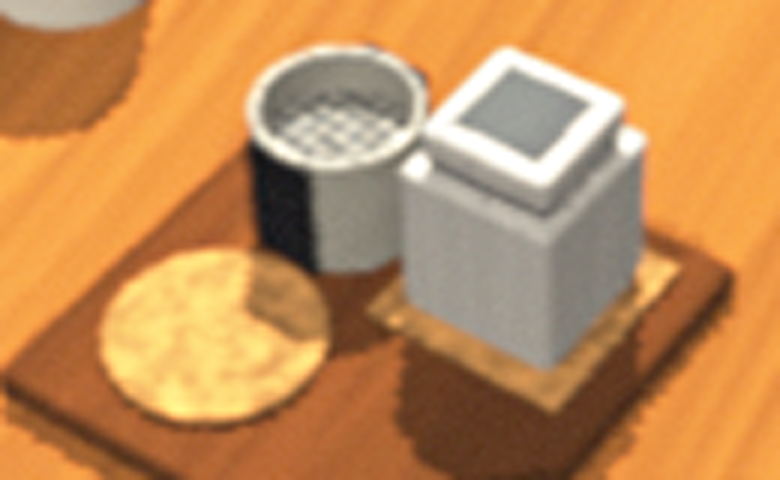

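>>> move_arm(motion=[1, -0.06, -0.016, 0, 0, 0, -0.07, 1, -0.14, -0.036, 0, 0, 0, -0.15, 1, -0.22, -0.056, 0, 0, 0, -0.23, 1, -0.3, -0.077, 0, 0, 0, -0.31, 1, -0.38, -0.097, 0, 0, 0, -0.39, 1, -0.46, -0.118, 0, 0, 0, -0.47, 1, -0.54, -0.138, 0, 0, 0, -0.55, 1, -0.6, -0.154, 0.02, 0, 0, -0.63, 1, -0.636, -0.163, 0.032, 0.004, 0, -0.7, 1, -0.636, -0.163, 0.032, 0.004, 0, -0.778, 1, -0.636, -0.163, 0.032, 0.004, 0, -0.778, 1, -0.636, -0.163, 0.032, 0.004, 0, -0.778])

```text
time_s: 7.77
eef_pos: [0.5468, -0.0042, 0.1275]
ee_rot: [-0.222, -3.127, 0.002]
wrist_force: [0.2, -0.2, 0.7]
gripper_width: 0.0852
```

```bash
python3 p.py .549,-.004,.12,82.5
```

```text
t7.77 pos [ 0.5468 -0.0042  0.1275] yaw 81.9 tilt 0.39 w 0.0852 F [ 0.2 -0.2  0.7] j7 1.49
[-0.004, 0.001, 0.015] [-0.001, -0.004, -0.007] rows 0.2
```

>>> move_arm(motion=[1, -0.004, 0, 0.06, 0, -0.004, -0.007, 1, -0.004, 0, 0.12, 0, -0.004, -0.007, 1, -0.004, 0, 0.17, 0, -0.004, -0.007, 1, -0.004, 0, 0.193, 0, -0.004, -0.007, 1, -0.004, 0, 0.193, 0, -0.004, -0.007, -1, -0.004, 0, 0.193, 0, -0.004, -0.007, -1, -0.004, 0, 0.193, 0, -0.004, -0.007, -1, -0.004, 0, 0.193, 0, -0.004, -0.007, -1, -0.004, 0, 0.193, 0, -0.004, -0.007, -1, -0.004, 0, 0.193, 0, -0.004, -0.007, -1, -0.004, 0, 0.193, 0, -0.004, -0.007])

```text
time_s: 8.68
eef_pos: [0.5512, -0.0052, 0.0342]
ee_rot: [0.201, 3.129, -0.003]
wrist_force: [0.7, 0.2, 6.4]
gripper_width: 0.0558
```

```bash
python3 p.py
```

```text
t8.68 pos [ 0.5512 -0.0052  0.0342] yaw 82.7 tilt 0.39 w 0.0558 F [0.7 0.2 6.4] j7 1.53
```

>>> move_arm(motion=[-1, 0, 0, -0.04, 0, 0, 0, -1, 0, 0, -0.1, 0, 0, 0, -1, 0, 0, -0.16, 0, 0, 0, -1, 0, 0, -0.22, 0, 0, 0, -1, 0, 0, -0.22, 0, 0, 0, -1, 0, 0, -0.22, 0, 0, 0])

```text
time_s: 9.18
eef_pos: [0.5501, -0.0049, 0.1439]
ee_rot: [0.2, 3.129, -0.003]
wrist_force: [-0.9, -0.4, -1.9]
gripper_width: 0.0558
```

```bash
python3 p.py .444,.296,.14,102
```

```text
t9.18 pos [ 0.5501 -0.0049  0.1439] yaw 82.7 tilt 0.34 w 0.0558 F [-0.9 -0.4 -1.9] j7 1.50
[0.287, 0.57, 0.005] [-0.001, 0.004, -0.215] rows 7.7
```

>>> move_arm(motion=[-1, 0.02, 0.04, 0, 0, 0, -0.02, -1, 0.05, 0.1, 0, 0, 0, -0.04, -1, 0.085, 0.17, 0, 0, 0, -0.07, -1, 0.12, 0.24, 0, 0, 0, -0.1, -1, 0.155, 0.31, 0, 0, 0, -0.13, -1, 0.19, 0.38, 0, 0, 0, -0.16, -1, 0.225, 0.45, 0, 0, 0, -0.18, -1, 0.26, 0.52, 0, 0, 0, -0.2, -1, 0.287, 0.57, 0.005, 0, 0.004, -0.215, -1, 0.287, 0.57, 0.005, 0, 0.004, -0.215, -1, 0.287, 0.57, 0.005, 0, 0.004, -0.215, -1, 0.287, 0.57, 0.005, 0, 0.004, -0.215])

```text
time_s: 10.18
eef_pos: [0.442, 0.2944, 0.1367]
ee_rot: [0.328, -3.116, 0.008]
wrist_force: [0.3, -0.7, -3.1]
gripper_width: 0.0556
```

```bash
python3 p.py .444,.296,.0225,102
```

```text
t10.18 pos [0.442  0.2944 0.1367] yaw 102.0 tilt 0.56 w 0.0556 F [ 0.3 -0.7 -3.1] j7 1.17
[-0.007, 0.003, 0.228] [-0.003, -0.006, 0.0] rows 2.7
```

>>> move_arm(motion=[-1, -0.004, 0.003, 0.05, -0.003, -0.006, 0, -1, -0.004, 0.003, 0.1, -0.003, -0.006, 0, -1, -0.004, 0.003, 0.15, -0.003, -0.006, 0, -1, -0.004, 0.003, 0.19, -0.003, -0.006, 0, -1, -0.004, 0.003, 0.21, -0.003, -0.006, 0, -1, -0.004, 0.003, 0.22, -0.003, -0.006, 0, -1, -0.004, 0.003, 0.226, -0.003, -0.006, 0, -1, -0.004, 0.003, 0.228, -0.003, -0.006, 0, -1, -0.004, 0.003, 0.23, -0.003, -0.006, 0, -1, -0.004, 0.003, 0.232, -0.003, -0.006, 0, -1, -0.004, 0.003, 0.232, -0.003, -0.006, 0])

```text
time_s: 11.1
eef_pos: [0.4446, 0.298, 0.0234]
ee_rot: [-0.329, 3.119, 0.007]
wrist_force: [0.2, 1.0, -2.6]
gripper_width: 0.0558
```

```bash
python3 p.py
```

```text
t11.10 pos [0.4446 0.298  0.0234] yaw 102.0 tilt 0.39 w 0.0558 F [ 0.2  1.  -2.6] j7 1.17
```

>>> move_arm(motion=[-1, 0, 0, 0.003, 0, 0, 0, -1, 0, 0, 0.006, 0, 0, 0, -1, 0, 0, 0.006, 0, 0, 0])

```text
time_s: 11.35
eef_pos: [0.4447, 0.2982, 0.0222]
ee_rot: [-0.329, 3.119, 0.007]
wrist_force: [-3.8, -1.1, 11.3]
gripper_width: 0.0557
```

```bash
python3 p.py
```

```text
t11.35 pos [0.4447 0.2982 0.0222] yaw 102.0 tilt 0.40 w 0.0557 F [-3.8 -1.1 11.3] j7 1.17
```

Standing (+11 N). Release and rise, then move off towards the sieve.

>>> move_arm(motion=[1, 0, 0, -0.003, 0, 0, 0, 1, 0, 0, -0.003, 0, 0, 0, 1, 0, 0, -0.003, 0, 0, 0, 1, 0, 0, -0.003, 0, 0, 0, 1, 0, 0, -0.06, 0, 0, 0, 1, 0, 0, -0.13, 0, 0, 0, 1, 0, 0, -0.2, 0, 0, 0, 1, 0, 0, -0.25, 0, 0, 0, 1, 0, 0, -0.25, 0, 0, 0, 1, 0, 0, -0.25, 0, 0, 0])

```text
time_s: 12.18
eef_pos: [0.4447, 0.2979, 0.1462]
ee_rot: [-0.328, 3.117, 0.008]
wrist_force: [-0.3, -0.5, 0.1]
gripper_width: 0.0854
```

```bash
python3 p.py .6184,-.0155,.12,81;python3 - <<'E'
from bench import r
from h import *
t=r.camera("top"); s=r.camera("side")
cv2.imwrite("pics/top7.png",t["image"])
cv2.imwrite("pics/side7.png",s["image"])
cv2.imwrite("pics/t7.png",cv2.resize(t["image"][160:255,230:325],None,fx=6,fy=6,interpolation=cv2.INTER_CUBIC))
cv2.imwrite("pics/s7.png",cv2.resize(s["image"][190:270,200:330],None,fx=6,fy=6,interpolation=cv2.INTER_CUBIC))
E
```

```text
t12.18 pos [0.4447 0.2979 0.1462] yaw 102.0 tilt 0.53 w 0.0854 F [-0.3 -0.5  0.1] j7 1.17
[-0.209, -0.686, 0.051] [0.004, 0.004, 0.234] rows 8.6
```

View pics/top7.png

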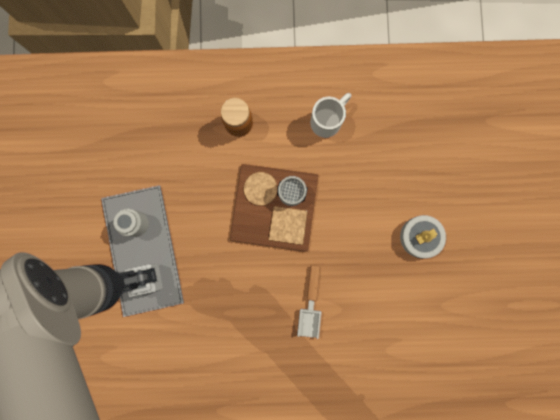

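View pics/t7.png

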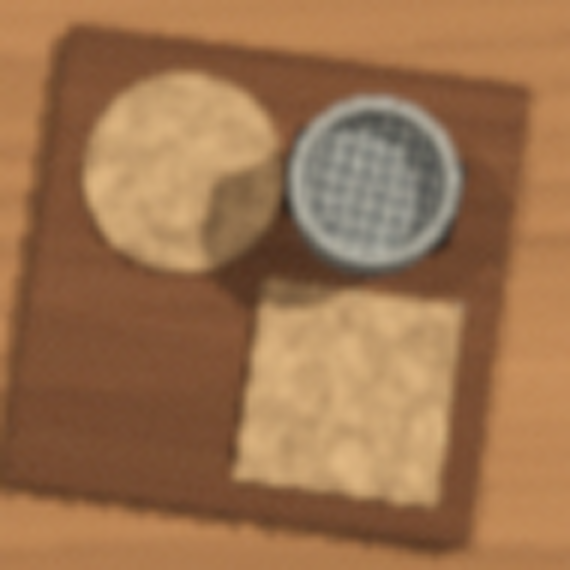

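View pics/s7.png

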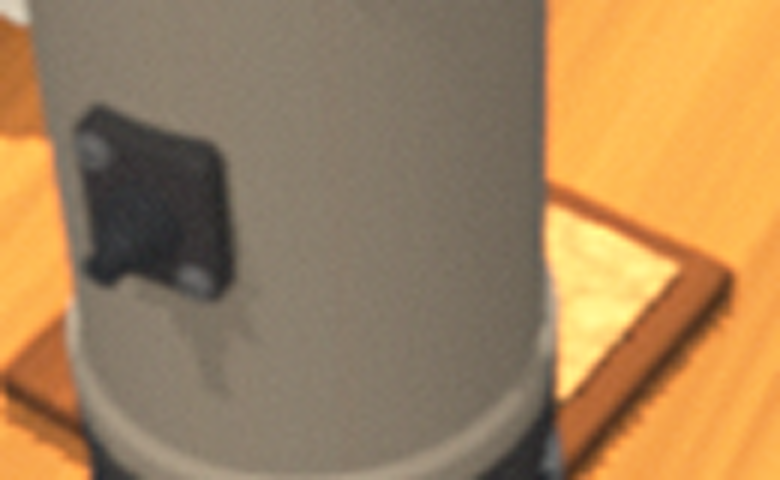

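```bash
python3 - <<'E'
from bench import r
from h import *
t=r.camera("top"); s=r.camera("side")
z=lambda u,v:(230+u/6-.4,160+v/6-.4)
zs=lambda u,v:(200+u/6-.4,190+v/6-.4)
c=pl(t,[z(265,283),z(465,300),z(437,505),z(234,480)],.016);print(c.mean(0),np.linalg.norm(c[1]-c[0]),np.degrees(np.arctan2(*(c[0]-c[1])[::-1])),np.degrees(np.arctan2(*(c[3]-c[2])[::-1])),np.degrees(np.arctan2(*(c[0]-c[3])[::-1])),np.degrees(np.arctan2(*(c[1]-c[2])[::-1])))
print("round side",pl(s,zs(215,335),.016), "top",pl(t,z(183,171.5),.016),"sieve top",pl(t,z(375,182),.06),"side",pl(s,zs(338,107),.06))
C=np.array([.6184,-.0152])
for ph in(70,75,80,85,90):
    y=np.array([np.cos(np.radians(ph)),np.sin(np.radians(ph))]);x=np.array([y[1],-y[0]])
    P=[np.r_[C+.03*y+sx*.013*x,zz] for sx in(-1,1) for zz in(.056,.014)]+[np.r_[C-.03*y+sx*.013*x,zz] for sx in(-1,1) for zz in(.058,)]
    q=(proj(s,P)-[200-.4,190-.4])*6
    q2=(proj(t,[np.r_[C+k*.03*y,.012] for k in(1,-1)])-[229.6,159.6])*6
    print(ph,np.round(q).astype(int).tolist(),np.round(q2).astype(int).tolist())
E
```

```text
[ 0.54891536 -0.0055429 ] 0.07179500612008194 83.53992916833168 81.45229145393674 -10.38891074550264 -9.615531781424412
round side [[0.62916346 0.05422526]] top [[0.62974106 0.05226019]] sieve top [[ 0.61813328 -0.01546117]] side [[ 0.61860458 -0.01380453]]
70 [[298, 181], [306, 274], [243, 140], [253, 233], [437, 83], [382, 45]] [[292, 173], [450, 225]]
75 [[307, 183], [315, 276], [246, 146], [256, 239], [434, 77], [374, 43]] [[290, 180], [452, 218]]
80 [[316, 185], [323, 277], [250, 152], [260, 244], [429, 72], [365, 42]] [[289, 187], [454, 211]]
85 [[325, 185], [332, 278], [255, 157], [264, 250], [425, 67], [357, 41]] [[288, 194], [454, 204]]
90 [[334, 186], [341, 279], [260, 162], [269, 254], [419, 63], [348, 41]] [[288, 201], [455, 197]]
```

```bash
python3 p.py .6184,-.0150,.12,77
```

```text
t12.38 pos [0.4424 0.2963 0.1427] yaw 102.0 tilt 0.08 w 0.0856 F [-0.4 -0.1  0.1] j7 1.17
[-0.215, -0.682, 0.045] [0.001, 0.0, 0.278] rows 8.6
```

>>> move_arm(motion=[1, -0.02, -0.06, 0, 0, 0, 0.03, 1, -0.045, -0.14, 0, 0, 0, 0.06, 1, -0.07, -0.22, 0, 0, 0, 0.1, 1, -0.095, -0.3, 0, 0, 0, 0.13, 1, -0.12, -0.38, 0, 0, 0, 0.16, 1, -0.145, -0.46, 0, 0, 0, 0.2, 1, -0.17, -0.54, 0, 0, 0, 0.23, 1, -0.195, -0.62, 0.02, 0, 0, 0.26, 1, -0.215, -0.682, 0.045, 0, 0, 0.278, 1, -0.215, -0.682, 0.045, 0, 0, 0.278, 1, -0.215, -0.682, 0.045, 0, 0, 0.278, 1, -0.215, -0.682, 0.045, 0, 0, 0.278])

```text
time_s: 13.38
eef_pos: [0.6188, -0.0132, 0.1198]
ee_rot: [-0.355, -3.121, -0.008]
wrist_force: [0.1, 1.6, 0.6]
gripper_width: 0.0856
```

```bash
python3 p.py .6184,-.0150,.12,77; python3 - <<'E'
from bench import r
from h import *
s=r.camera("side")
cv2.imwrite("pics/s8.png",cv2.resize(s["image"][170:290,190:330],None,fx=5,fy=5,interpolation=cv2.INTER_CUBIC))
E
python3 p.py .6184,-.0150,.12,77
```

```text
t13.38 pos [ 0.6188 -0.0132  0.1198] yaw 77.0 tilt 0.28 w 0.0856 F [0.1 1.6 0.6] j7 1.44
[-0.0, -0.004, -0.0] [0.003, -0.001, 0.0] rows 0.0
t13.43 pos [ 0.619  -0.0118  0.1205] yaw 77.1 tilt 0.32 w 0.0851 F [-0.4  0.5  0.7] j7 1.44
[-0.0, -0.006, 0.001] [0.004, 0.0, 0.001] rows 0.1
```

View pics/s8.png

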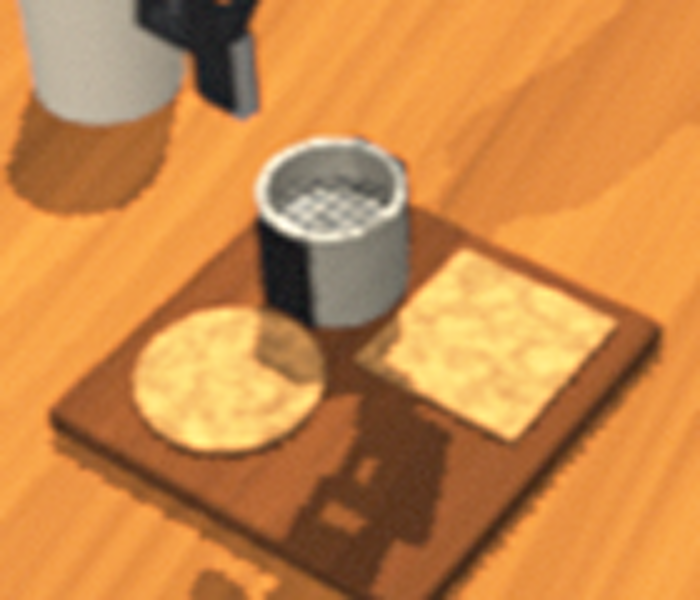

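The black flat faces the round coaster, as expected. Descend and grip across the flats.

>>> move_arm(motion=[1, 0, -0.006, 0.06, 0.003, 0, 0, 1, 0, -0.006, 0.12, 0.003, 0, 0, 1, 0, -0.006, 0.17, 0.003, 0, 0, 1, 0, -0.006, 0.192, 0.003, 0, 0, 1, 0, -0.006, 0.192, 0.003, 0, 0, -1, 0, -0.006, 0.192, 0.003, 0, 0, -1, 0, -0.006, 0.192, 0.003, 0, 0, -1, 0, -0.006, 0.192, 0.003, 0, 0, -1, 0, -0.006, 0.192, 0.003, 0, 0, -1, 0, -0.006, 0.192, 0.003, 0, 0, -1, 0, -0.006, 0.192, 0.003, 0, 0], squeeze=40)

```text
time_s: 14.35
eef_pos: [0.6217, -0.0163, 0.0281]
ee_rot: [0.354, 3.114, 0.0]
wrist_force: [0.8, 1.2, 7.3]
gripper_width: 0.0594
```

```bash
python3 p.py .515,-.290,.15,23.5; python3 - <<'E'
from bench import r
from h import *
s=r.camera("side")
cv2.imwrite("pics/s9.png",cv2.resize(s["image"][170:290,190:330],None,fx=5,fy=5,interpolation=cv2.INTER_CUBIC))
E
```

```text
t14.35 pos [ 0.6217 -0.0163  0.0281] yaw 77.0 tilt 0.43 w 0.0594 F [0.8 1.2 7.3] j7 1.46
[0.083, -0.581, -0.245] [0.003, 0.004, 0.595] rows 7.6
```

View pics/s9.png

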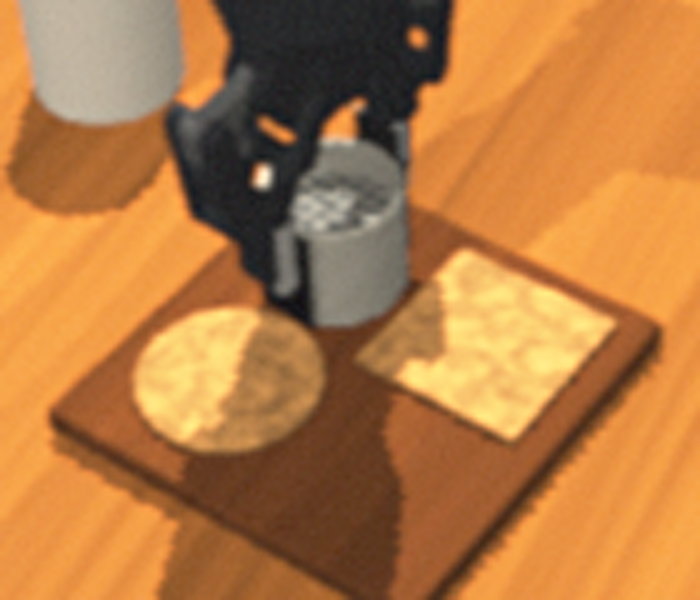

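>>> move_arm(motion=[-1, 0, 0, -0.05, 0, 0, 0, -1, 0, 0, -0.12, 0, 0, 0, -1, 0.01, -0.05, -0.18, 0, 0, 0.04, -1, 0.02, -0.12, -0.22, 0, 0, 0.1, -1, 0.03, -0.19, -0.24, 0, 0, 0.17, -1, 0.04, -0.26, -0.24, 0, 0, 0.24, -1, 0.05, -0.33, -0.24, 0, 0, 0.31, -1, 0.06, -0.4, -0.24, 0, 0, 0.38, -1, 0.07, -0.47, -0.24, 0, 0, 0.45, -1, 0.08, -0.53, -0.24, 0, 0, 0.52, -1, 0.083, -0.56, -0.24, 0.003, 0.004, 0.57, -1, 0.083, -0.575, -0.24, 0.003, 0.004, 0.59])

```text
time_s: 15.4
eef_pos: [0.5115, -0.2914, 0.1457]
ee_rot: [-1.723, -2.622, 0.009]
wrist_force: [-0.3, 0.2, -2.1]
gripper_width: 0.0597
```

```bash
python3 p.py .515,-.290,.12,23.5
```

```text
t15.40 pos [ 0.5115 -0.2914  0.1457] yaw 23.4 tilt 0.40 w 0.0597 F [-0.3  0.2 -2.1] j7 1.10
[-0.0, 0.008, 0.051] [-0.004, -0.0, -0.001] rows 0.6
```

>>> move_arm(motion=[-1, 0, 0.008, 0.04, -0.004, 0, 0, -1, 0, 0.008, 0.08, -0.004, 0, 0, -1, 0, 0.008, 0.11, -0.004, 0, 0, -1, 0, 0.008, 0.12, -0.004, 0, 0, -1, 0, 0.008, 0.12, -0.004, 0, 0, -1, 0, 0.008, 0.12, -0.004, 0, 0])

```text
time_s: 15.9
eef_pos: [0.5182, -0.2849, 0.0858]
ee_rot: [-1.711, -2.634, -0.004]
wrist_force: [0.4, -0.5, -1.8]
gripper_width: 0.0595
```

```bash
python3 - <<'E'
from bench import r
from h import *
show(r.read_state())
s=r.camera("side");t=r.camera("top")
cv2.imwrite("pics/s10.png",cv2.resize(s["image"][80:200,290:430],None,fx=5,fy=5,interpolation=cv2.INTER_CUBIC))
cv2.imwrite("pics/t10.png",cv2.resize(t["image"][170:290,370:510],None,fx=5,fy=5,interpolation=cv2.INTER_CUBIC))
show(r.read_state())
E
```

```text
t15.90 pos [ 0.5182 -0.2849  0.0858] yaw 24.0 tilt 0.15 w 0.0595 F [ 0.4 -0.5 -1.8] j7 1.12
t16.00 pos [ 0.5186 -0.2858  0.0868] yaw 24.0 tilt 0.19 w 0.0594 F [ 0.4 -0.4 -0.5] j7 1.12
```

View pics/s10.png

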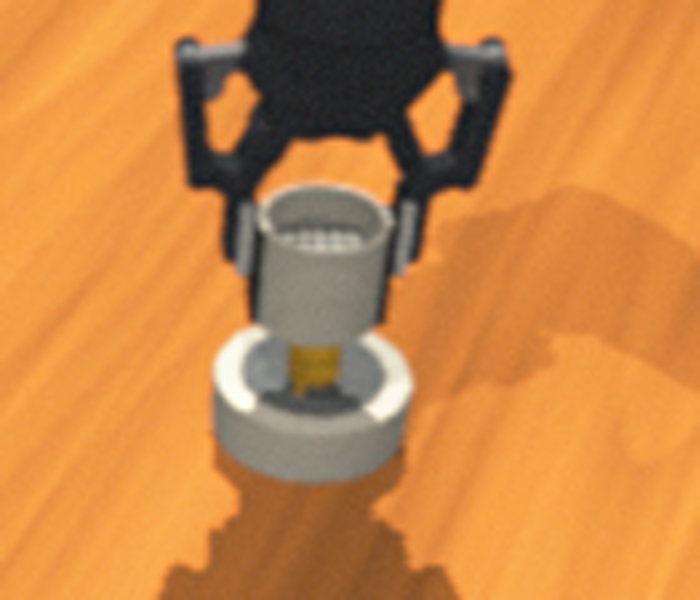

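View pics/t10.png

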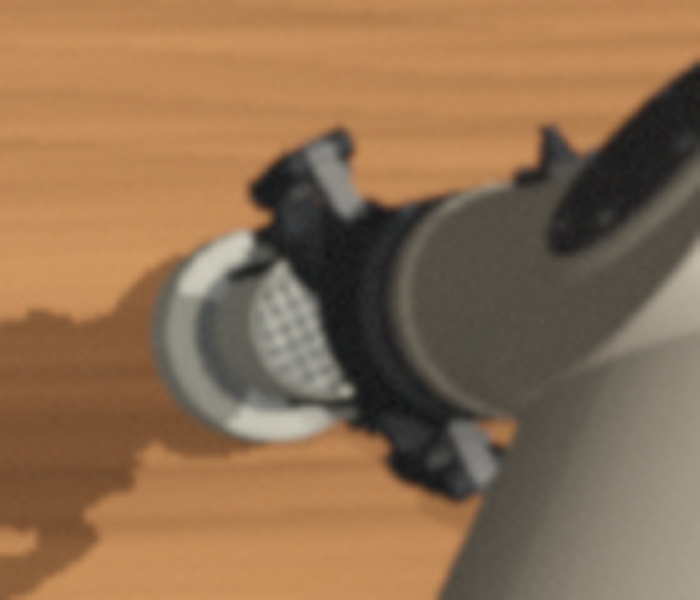

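```bash
python3 - <<'E'
import cv2
s=cv2.imread("pics/side0.png"); t=cv2.imread("pics/top0.png")
cv2.imwrite("pics/s11.png",cv2.resize(s[135:185,322:382],None,fx=12,fy=12,interpolation=cv2.INTER_CUBIC))
E
python3 - <<'E'
from bench import r
from h import *
s=r.camera("side");t=r.camera("top")
for n,c,f in(("side",s,"pics/side0.png"),("top",t,"pics/top0.png")):
    im=cv2.imread(f);hsv=cv2.cvtColor(im,cv2.COLOR_BGR2HSV)
    u0,v0,u1,v1=(325,138,380,180) if n=="side" else (398,210,450,265)
    m=(((hsv[...,1]<70)&(hsv[...,2]>150))*255).astype(np.uint8); q=np.zeros_like(m);q[v0:v1,u0:u1]=m[v0:v1,u0:u1]
    k=max(cv2.findContours(q,cv2.RETR_EXTERNAL,cv2.CHAIN_APPROX_NONE)[0],key=cv2.contourArea)
    e=cv2.fitEllipse(cv2.convexHull(k));print(n,e,pl(c,e[0],.03),cv2.boundingRect(k))
z=lambda u,v:(290+u/5-.4,80+v/5-.4)
for zr in(.116,.118,.12): print(zr,pl(s,z(325.5,219),zr))
E
```

```text
side ((352.08050537109375, 155.14044189453125), (23.50904083251953, 39.228797912597656), 94.66717529296875) [[ 0.51607756 -0.28614133]] (333, 144, 39, 24)
top ((424.3131408691406, 236.2123260498047), (41.28366470336914, 43.1517448425293), 138.34967041015625) [[ 0.5164972  -0.29068944]] (404, 215, 42, 43)
0.116 [[ 0.51739423 -0.28264291]]
0.118 [[ 0.51657666 -0.27959727]]
0.12 [[ 0.51575909 -0.27655163]]
```

View pics/s11.png

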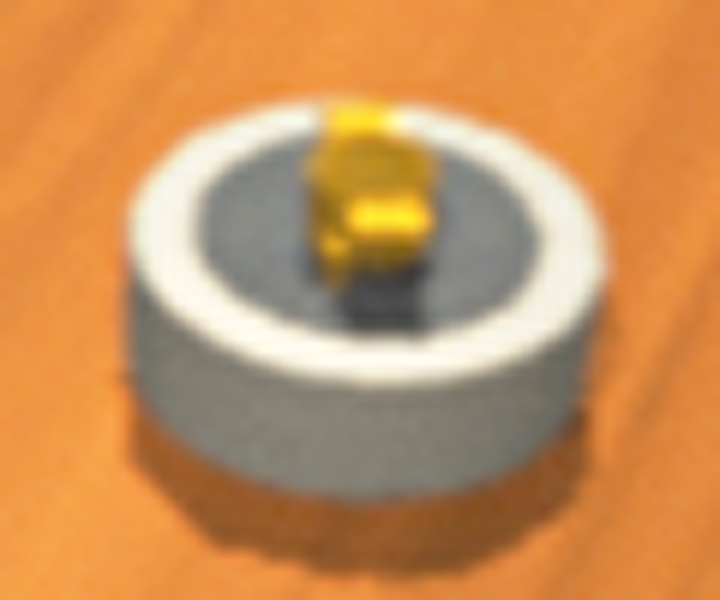

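```bash
python3 - <<'E'
from bench import r
from h import *
s=r.camera("side");t=r.camera("top")
z=lambda u,v:(322+u/12-.45,135+v/12-.45)
a=pl(s,[z(390,205),z(358,110)],.046);print(a,a.mean(0),np.degrees(np.arctan2(*(a[1]-a[0])[::-1])))
# brass mask in top
im=cv2.imread("pics/top0.png");hsv=cv2.cvtColor(im,cv2.COLOR_BGR2HSV)
m=((hsv[...,0]>19)&(hsv[...,0]<35)&(hsv[...,1]>110)).astype(np.uint8);q=np.zeros_like(m);q[220:255,408:442]=m[220:255,408:442]
v,u=np.nonzero(q);P=pl(t,np.c_[u,v],.048);print(len(u),P.mean(0));w,V=np.linalg.eigh(np.cov(P.T));print(w,np.degrees(np.arctan2(V[1,1],V[0,1])))
E
python3 p.py .5181,-.2928,.086,24
```

```text
[[ 0.5106887  -0.27926838]
 [ 0.52595828 -0.30573254]] [ 0.51832349 -0.29250046] -60.01544852782158
184 [ 0.51637308 -0.2883788 ]
[3.10599349e-05 1.31414556e-04] 109.64399521030117
t16.20 pos [ 0.5181 -0.2859  0.0864] yaw 23.9 tilt 0.15 w 0.0597 F [-0.3  0.2 -1.8] j7 1.12
[-0.013, -0.006, 0.001] [0.002, -0.0, -0.001] rows 0.2
```

>>> move_arm(motion=[-1, -0.014, -0.006, 0, 0.002, 0, 0, -1, -0.014, -0.006, 0, 0.002, 0, 0, -1, -0.014, -0.006, 0, 0.002, 0, 0, -1, -0.014, -0.006, 0, 0.002, 0, 0])

```text
time_s: 16.53
eef_pos: [0.5175, -0.2935, 0.0855]
ee_rot: [-1.713, -2.631, 0.001]
wrist_force: [0.3, -0.2, -2.0]
gripper_width: 0.0591
```

```bash
python3 - <<'E'
from bench import r
from h import *
show(r.read_state())
s=r.camera("side")
I=cv2.resize(s["image"][105:180,310:400],None,fx=8,fy=8,interpolation=cv2.INTER_CUBIC)
cv2.imwrite("pics/s12.png",I)
# predicted: pan axis projected at several heights; 
P=[(.5165,-.2895,z) for z in(.03,.054,.07,.118)]
print(np.round((proj(s,P)-[309.55,104.55])*8).astype(int).tolist())
E
```

```text
t16.53 pos [ 0.5175 -0.2935  0.0855] yaw 23.9 tilt 0.14 w 0.0591 F [ 0.3 -0.2 -2. ] j7 1.13
[[343, 398], [351, 329], [356, 281], [373, 132]]
```

View pics/s12.png

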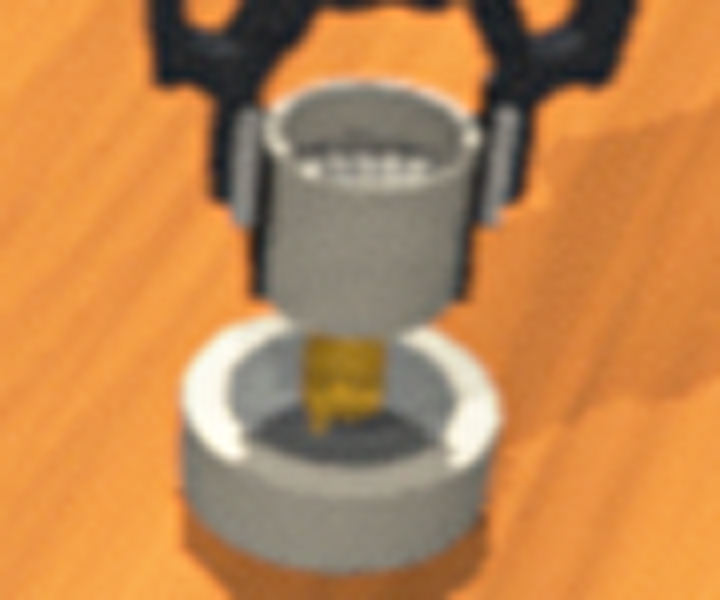

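Sieve rim centre (371,137) against predicted pan axis (373,132), and the pan itself shows a similar +7 px shift. They are aligned to about 1 mm, so I'll lower step by step.

>>> move_arm(motion=[-1, 0, 0, 0.01, 0, 0, 0, -1, 0, 0, 0.02, 0, 0, 0, -1, 0, 0, 0.03, 0, 0, 0, -1, 0, 0, 0.036, 0, 0, 0, -1, 0, 0, 0.042, 0, 0, 0, -1, 0, 0, 0.042, 0, 0, 0])

```text
time_s: 17.08
eef_pos: [0.5169, -0.2927, 0.0634]
ee_rot: [-1.711, -2.63, 0.001]
wrist_force: [-0.2, 0.0, -0.5]
gripper_width: 0.0594
```

```bash
python3 p.py
```

```text
t17.08 pos [ 0.5169 -0.2927  0.0634] yaw 23.9 tilt 0.24 w 0.0594 F [-0.2  0.  -0.5] j7 1.14
```

>>> move_arm(motion=[-1, 0, 0, 0.006, 0, 0, 0, -1, 0, 0, 0.012, 0, 0, 0, -1, 0, 0, 0.018, 0, 0, 0, -1, 0, 0, 0.024, 0, 0, 0, -1, 0, 0, 0.028, 0, 0, 0, -1, 0, 0, 0.028, 0, 0, 0])

```text
time_s: 17.58
eef_pos: [0.5171, -0.2929, 0.0498]
ee_rot: [-1.711, -2.63, 0.001]
wrist_force: [-0.7, -0.2, -1.7]
gripper_width: 0.0592
```

```bash
python3 p.py
```

```text
t17.58 pos [ 0.5171 -0.2929  0.0498] yaw 23.9 tilt 0.20 w 0.0592 F [-0.7 -0.2 -1.7] j7 1.15
```

No contact yet, with the foot past the tabs. Down to the seat.

>>> move_arm(motion=[-1, 0, 0, 0.004, 0, 0, 0, -1, 0, 0, 0.007, 0, 0, 0, -1, 0, 0, 0.009, 0, 0, 0, -1, 0, 0, 0.009, 0, 0, 0])

```text
time_s: 17.92
eef_pos: [0.5175, -0.2932, 0.0463]
ee_rot: [-1.712, -2.631, 0.001]
wrist_force: [-1.2, 1.8, 0.8]
gripper_width: 0.0592
```

```bash
python3 p.py; python3 - <<'E'
from bench import r
from h import *
s=r.camera("side")
cv2.imwrite("pics/s13.png",cv2.resize(s["image"][105:180,310:400],None,fx=8,fy=8,interpolation=cv2.INTER_CUBIC))
E
```

```text
t17.92 pos [ 0.5175 -0.2932  0.0463] yaw 23.9 tilt 0.13 w 0.0592 F [-1.2  1.8  0.8] j7 1.15
```

View pics/s13.png

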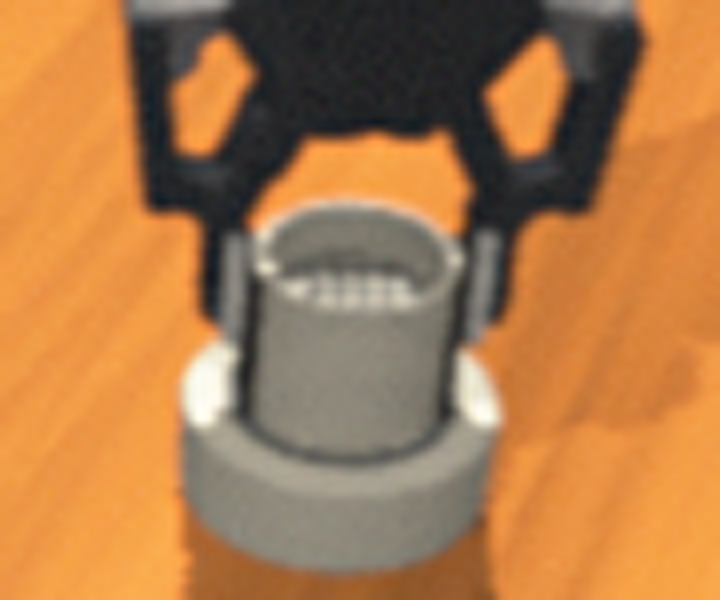

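Seated at TCP z 0.046. The sieve axis sits about 3.5 mm along tool +x from the TCP, so I'll turn about that axis and not about the TCP.

>>> move_arm(motion=[-1, 0, -0.001, 0, 0, 0, 0.067, -1, 0, -0.001, 0, 0, 0, 0.133, -1, 0, -0.002, 0, 0, 0, 0.2, -1, 0.001, -0.003, 0, 0, 0, 0.267, -1, 0.001, -0.0035, 0, 0, 0, 0.333, -1, 0.0013, -0.004, 0, 0, 0, 0.4, -1, 0.0018, -0.0047, 0, 0, 0, 0.467, -1, 0.0023, -0.0052, 0, 0, 0, 0.533, -1, 0.0029, -0.0057, 0, 0, 0, 0.6, -1, 0.0035, -0.006, 0, 0, 0, 0.667, -1, 0.0035, -0.006, 0, 0, 0, 0.667])

```text
time_s: 18.88
eef_pos: [0.5146, -0.2929, 0.0462]
ee_rot: [-2.801, -1.421, 0.002]
wrist_force: [0.1, 0.1, 0.7]
gripper_width: 0.0595
```

```bash
python3 p.py;python3 - <<'E'
from bench import r
from h import *
print(r.read_state()["ft_torque"])
s=r.camera("side")
cv2.imwrite("pics/s14.png",cv2.resize(s["image"][105:180,310:400],None,fx=8,fy=8,interpolation=cv2.INTER_CUBIC))
E
```

```text
t18.88 pos [ 0.5146 -0.2929  0.0462] yaw -36.2 tilt 0.10 w 0.0595 F [0.1 0.1 0.7] j7 0.25
[-0.0379425  -0.03914575 -0.02404854]
```

View pics/s14.png

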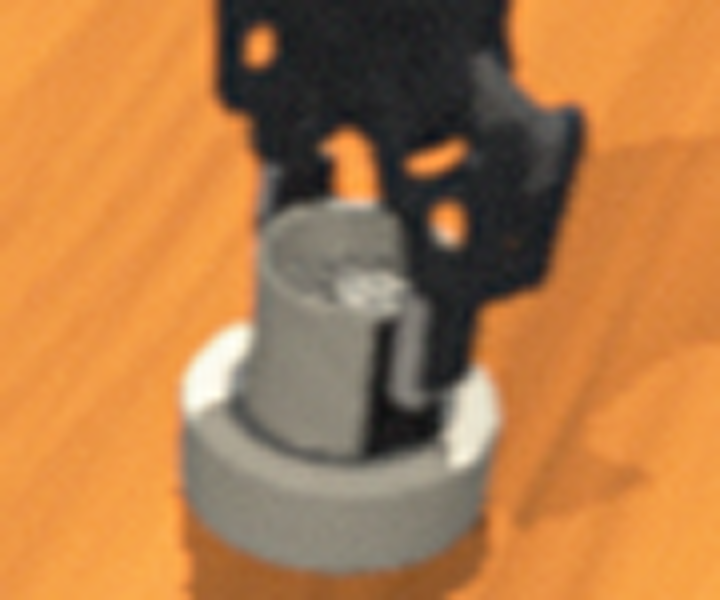

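The sieve is turning freely. Turn the remaining ~34°.

>>> move_arm(motion=[-1, 0, -0.001, 0, 0, 0, 0.067, -1, 0, -0.001, 0, 0, 0, 0.133, -1, 0, -0.002, 0, 0, 0, 0.2, -1, 0.001, -0.003, 0, 0, 0, 0.267, -1, 0.001, -0.0035, 0, 0, 0, 0.333, -1, 0.001, -0.004, 0, 0, 0, 0.38, -1, 0.001, -0.004, 0, 0, 0, 0.38, -1, 0.001, -0.004, 0, 0, 0, 0.38])

```text
time_s: 19.6
eef_pos: [0.5136, -0.2917, 0.0464]
ee_rot: [3.093, 0.546, -0.002]
wrist_force: [1.8, -1.9, -0.5]
gripper_width: 0.0595
```

```bash
python3 p.py;python3 - <<'E'
from bench import r
from h import *
print(r.read_state()["ft_torque"])
s=r.camera("side")
cv2.imwrite("pics/s15.png",cv2.resize(s["image"][105:180,310:400],None,fx=8,fy=8,interpolation=cv2.INTER_CUBIC))
E
```

```text
t19.60 pos [ 0.5136 -0.2917  0.0464] yaw -70.0 tilt 0.09 w 0.0595 F [ 1.8 -1.9 -0.5] j7 -0.26
[-0.36161098 -0.24672901  1.10194632]
```

View pics/s15.png

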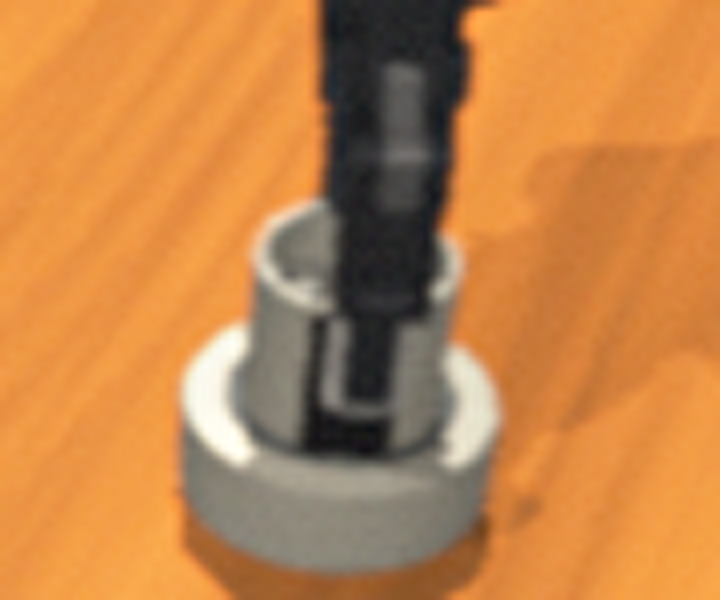

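Torque 1.1 N·m about z means the stop is reached. Ease off slightly, release and rise.

>>> move_arm(motion=[-1, 0, 0, 0, 0, 0, -0.02, -1, 0, 0, 0, 0, 0, -0.02, 1, 0, 0, 0, 0, 0, -0.02, 1, 0, 0, 0, 0, 0, -0.02, 1, 0, 0, 0, 0, 0, -0.02, 1, 0, 0, 0, 0, 0, -0.02, 1, 0, 0, -0.05, 0, 0, -0.02, 1, 0, 0, -0.12, 0, 0, -0.02, 1, 0, 0, -0.18, 0, 0, -0.02, 1, 0, 0, -0.2, 0, 0, -0.02, 1, 0, 0, -0.2, 0, 0, -0.02])

```text
time_s: 20.57
eef_pos: [0.5144, -0.2929, 0.1493]
ee_rot: [3.084, 0.584, 0.005]
wrist_force: [0.0, -0.2, -0.0]
gripper_width: 0.0852
```

```bash
python3 p.py .45,.10,.17,102;python3 - <<'E'
from bench import r
from h import *
s=r.camera("side")
cv2.imwrite("pics/s16.png",cv2.resize(s["image"][105:180,310:400],None,fx=8,fy=8,interpolation=cv2.INTER_CUBIC))
E
```

```text
t20.57 pos [ 0.5144 -0.2929  0.1493] yaw -68.5 tilt 0.23 w 0.0852 F [ 0.  -0.2 -0. ] j7 -0.31
[0.168, -0.778, -0.044] [0.002, 0.003, -1.895] rows 23.8
```

View pics/s16.png

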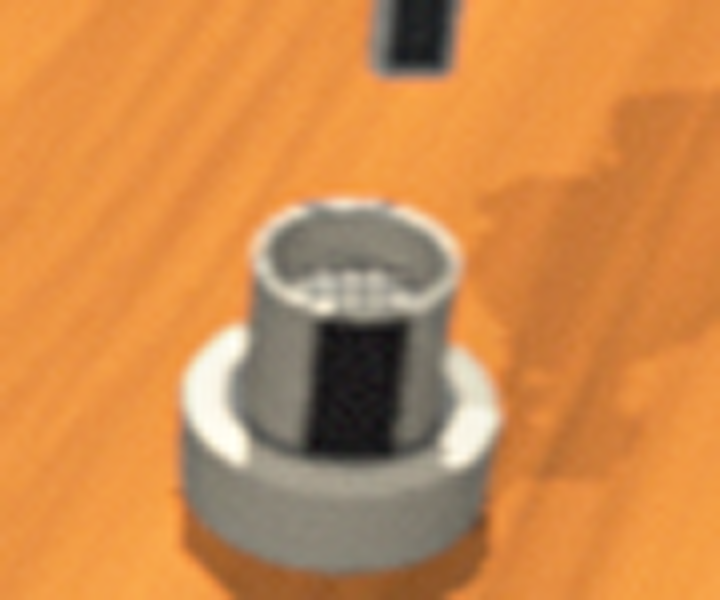

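```bash
python3 p.py .54,.02,.17,-28 .5617,.3241,.16,12
```

```text
t20.62 pos [ 0.5133 -0.2917  0.1469] yaw -68.5 tilt 0.01 w 0.0852 F [-0.4 -0.3 -1.1] j7 -0.31
[0.278, -0.561, -0.046] [-0.0, -0.0, -0.45] rows 7.5
[0.541, -1.111, -0.026] [-0.0, -0.0, -0.895] rows 14.8
```

>>> move_arm(motion=[1, 0.01, -0.02, -0.04, 0, 0, -0.03, 1, 0.04, -0.08, -0.046, 0, 0, -0.08, 1, 0.08, -0.16, -0.046, 0, 0, -0.14, 1, 0.12, -0.24, -0.046, 0, 0, -0.2, 1, 0.16, -0.32, -0.046, 0, 0, -0.26, 1, 0.2, -0.4, -0.046, 0, 0, -0.32, 1, 0.24, -0.48, -0.046, 0, 0, -0.39, 1, 0.278, -0.561, -0.046, 0, 0, -0.45, 1, 0.278, -0.561, -0.046, 0, 0, -0.45, 1, 0.278, -0.561, -0.046, 0, 0, -0.45])

```text
time_s: 21.45
eef_pos: [0.5381, 0.0297, 0.166]
ee_rot: [-2.676, -1.63, 0.007]
wrist_force: [0.9, 0.7, 0.3]
gripper_width: 0.0853
```

```bash
python3 p.py .5617,.3241,.14,12; python3 - <<'E'
from bench import r
from h import *
s=r.camera("side");t=r.camera("top")
cv2.imwrite("pics/s17.png",s["image"])
cv2.imwrite("pics/t17.png",cv2.resize(t["image"][180:320,90:200],None,fx=4,fy=4,interpolation=cv2.INTER_CUBIC))
E
```

```text
t21.45 pos [0.5381 0.0297 0.166 ] yaw -27.3 tilt 0.54 w 0.0853 F [0.9 0.7 0.3] j7 -0.28
[0.545, -0.228, 0.055] [-0.006, -0.003, -0.437] rows 7.1
```

View pics/t17.png

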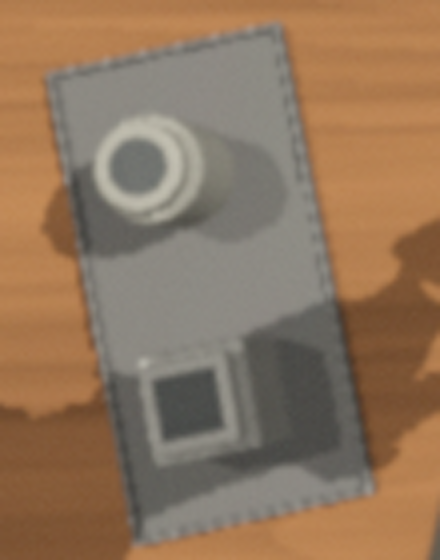

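Both stand upright on the tray, with lid centres at top px (124.6,220.9) and (136.4,280.9).

```bash
python3 - <<'E'
from bench import r
from h import *
t=r.camera("top")
print(pl(t,[(124.6,220.9),(136.4,280.9)],.08))
E
python3 p.py .5617,.3241,.14,12
```

```text
[[0.56212328 0.32335293]
 [0.44212895 0.29927545]]
t21.60 pos [0.5383 0.0198 0.1675] yaw -28.1 tilt 0.32 w 0.0849 F [-0.2 -0.3  0.8] j7 -0.28
[0.559, -0.245, 0.054] [-0.004, 0.001, -0.445] rows 7.3
```

>>> move_arm(motion=[1, 0.03, -0.013, 0, 0, 0, -0.03, 1, 0.1, -0.043, 0, 0, 0, -0.08, 1, 0.18, -0.078, 0, 0, 0, -0.15, 1, 0.26, -0.113, 0, 0, 0, -0.22, 1, 0.34, -0.148, 0, 0, 0, -0.29, 1, 0.42, -0.183, 0.01, 0, 0, -0.35, 1, 0.5, -0.218, 0.03, 0, 0, -0.4, 1, 0.54, -0.236, 0.05, 0, 0, -0.43, 1, 0.558, -0.245, 0.054, -0.002, 0, -0.445, 1, 0.558, -0.245, 0.054, -0.002, 0, -0.445, 1, 0.558, -0.245, 0.054, -0.002, 0, -0.445, 1, 0.558, -0.245, 0.054, -0.002, 0, -0.445])

```text
time_s: 22.6
eef_pos: [0.564, 0.3205, 0.1429]
ee_rot: [1.981, 2.435, -0.001]
wrist_force: [-0.6, -0.6, 0.5]
gripper_width: 0.0852
```

```bash
python3 p.py .562,.3236,.02,12
```

```text
t22.60 pos [0.564  0.3205 0.1429] yaw 11.7 tilt 0.17 w 0.0852 F [-0.6 -0.6  0.5] j7 -0.11
[0.007, -0.003, 0.246] [0.001, 0.002, -0.003] rows 2.9
```

>>> move_arm(motion=[1, 0.006, -0.003, 0.06, 0, 0, 0, 1, 0.006, -0.003, 0.13, 0, 0, 0, 1, 0.006, -0.003, 0.19, 0, 0, 0, 1, 0.006, -0.003, 0.23, 0, 0, 0, 1, 0.006, -0.003, 0.245, 0, 0, 0, 1, 0.006, -0.003, 0.245, 0, 0, 0, -1, 0.006, -0.003, 0.245, 0, 0, 0, -1, 0.006, -0.003, 0.245, 0, 0, 0, -1, 0.006, -0.003, 0.245, 0, 0, 0, -1, 0.006, -0.003, 0.245, 0, 0, 0, -1, 0.006, -0.003, 0.245, 0, 0, 0, -1, 0.006, -0.003, 0.245, 0, 0, 0], squeeze=40)

```text
time_s: 23.6
eef_pos: [0.5624, 0.3274, 0.0227]
ee_rot: [1.975, 2.44, 0.007]
wrist_force: [-0.0, -1.6, 6.1]
gripper_width: 0.0553
```

```bash
python3 p.py
```

```text
t23.60 pos [0.5624 0.3274 0.0227] yaw 12.0 tilt 0.29 w 0.0553 F [-0.  -1.6  6.1] j7 -0.07
```

>>> move_arm(motion=[-1, 0, 0, -0.04, 0, 0, 0, -1, 0, 0, -0.1, 0, 0, 0, -1, 0, 0, -0.16, 0, 0, 0, -1, 0, 0, -0.22, 0, 0, 0, -1, 0, 0, -0.24, 0, 0, 0, -1, 0, 0, -0.24, 0, 0, 0])

```text
time_s: 24.1
eef_pos: [0.5629, 0.3281, 0.1438]
ee_rot: [1.974, 2.44, 0.013]
wrist_force: [0.1, 0.2, -2.2]
gripper_width: 0.0553
```

```bash
python3 p.py .630,.056,.14,-8
```

```text
t24.10 pos [0.5629 0.3281 0.1438] yaw 12.0 tilt 0.51 w 0.0553 F [ 0.1  0.2 -2.2] j7 -0.12
[-0.56, 0.018, 0.006] [0.005, -0.003, 0.223] rows 6.7
```

>>> move_arm(motion=[-1, -0.04, 0.001, 0, 0, 0, 0.02, -1, -0.1, 0.003, 0, 0, 0, 0.04, -1, -0.17, 0.005, 0, 0, 0, 0.07, -1, -0.24, 0.008, 0, 0, 0, 0.1, -1, -0.31, 0.01, 0, 0, 0, 0.13, -1, -0.38, 0.012, 0, 0, 0, 0.16, -1, -0.45, 0.014, 0, 0, 0, 0.19, -1, -0.52, 0.016, 0, 0, 0, 0.21, -1, -0.56, 0.018, 0.006, 0.003, 0, 0.223, -1, -0.56, 0.018, 0.006, 0.003, 0, 0.223, -1, -0.56, 0.018, 0.006, 0.003, 0, 0.223, -1, -0.56, 0.018, 0.006, 0.003, 0, 0.223])

```text
time_s: 25.1
eef_pos: [0.626, 0.0562, 0.1344]
ee_rot: [-2.367, -2.056, 0.008]
wrist_force: [-0.4, 0.4, -2.0]
gripper_width: 0.0554
```

```bash
python3 p.py .630,.056,.056,-8
```

```text
t25.10 pos [0.626  0.0562 0.1344] yaw -8.0 tilt 0.48 w 0.0554 F [-0.4  0.4 -2. ] j7 0.02
[0.001, 0.009, 0.157] [-0.005, -0.0, -0.0] rows 1.9
```

Lower to about 20 mm above the coaster and check from the side.

>>> move_arm(motion=[-1, 0.001, 0.005, 0.05, -0.004, 0, 0, -1, 0.001, 0.005, 0.1, -0.004, 0, 0, -1, 0.001, 0.005, 0.14, -0.004, 0, 0, -1, 0.001, 0.005, 0.155, -0.004, 0, 0, -1, 0.001, 0.005, 0.155, -0.004, 0, 0, -1, 0.001, 0.005, 0.155, -0.004, 0, 0])

```text
time_s: 25.6
eef_pos: [0.6297, 0.0567, 0.0592]
ee_rot: [2.369, 2.062, 0.002]
wrist_force: [0.6, -0.1, -2.4]
gripper_width: 0.055
```

```bash
python3 p.py .630,.056,.0345,-8; python3 - <<'E'
from bench import r
from h import *
s=r.camera("side")
cv2.imwrite("pics/s18.png",cv2.resize(s["image"][170:290,190:330],None,fx=5,fy=5,interpolation=cv2.INTER_CUBIC))
zz=float(r.read_state()["eef_pos"][2])-.0187
th=np.arange(0,360,45)
f=lambda P:np.round((proj(s,P)-[189.6,169.6])*5).astype(int).tolist()
print(zz,f([(.6297,.053,zz+h) for h in(0,.06,.076)]), f([(.6297,.053,.016)]))
E
```

```text
t25.60 pos [0.6297 0.0567 0.0592] yaw -7.9 tilt 0.11 w 0.0550 F [ 0.6 -0.1 -2.4] j7 0.06
[-0.001, 0.001, 0.049] [0.001, -0.0, 0.001] rows 0.6
0.041622450137641605 [[224, 330], [209, 212], [205, 179]] [[230, 377]]
```

View pics/s18.png

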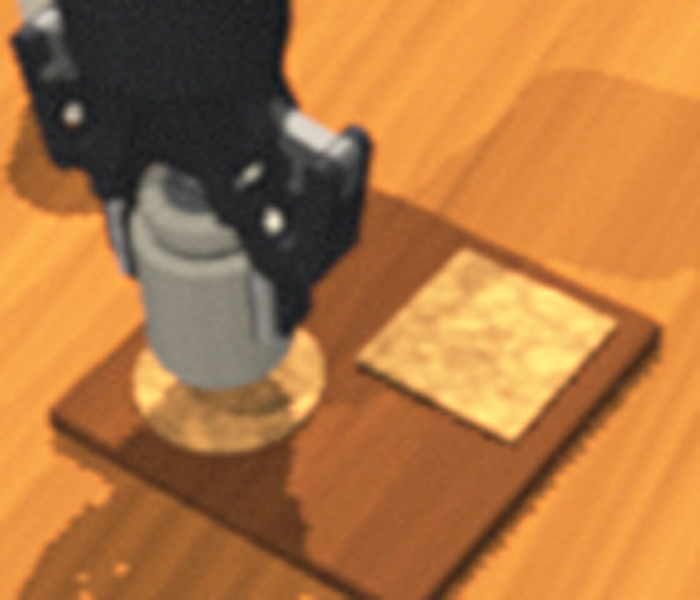

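Base centre about (221,332) against the prediction (224,330): centred. Lower.

>>> move_arm(motion=[-1, 0, 0, 0.015, 0, 0, 0, -1, 0, 0, 0.03, 0, 0, 0, -1, 0, 0, 0.04, 0, 0, 0, -1, 0, 0, 0.045, 0, 0, 0, -1, 0, 0, 0.049, 0, 0, 0, -1, 0, 0, 0.049, 0, 0, 0])

```text
time_s: 26.15
eef_pos: [0.6299, 0.0552, 0.0349]
ee_rot: [2.371, 2.059, 0.002]
wrist_force: [0.2, -0.2, -1.8]
gripper_width: 0.055
```

```bash
python3 p.py
```

```text
t26.15 pos [0.6299 0.0552 0.0349] yaw -8.1 tilt 0.13 w 0.0550 F [ 0.2 -0.2 -1.8] j7 0.07
```

>>> move_arm(motion=[-1, 0, 0, 0.003, 0, 0, 0, -1, 0, 0, 0.005, 0, 0, 0, -1, 0, 0, 0.005, 0, 0, 0])

```text
time_s: 26.4
eef_pos: [0.6301, 0.0551, 0.0347]
ee_rot: [2.371, 2.059, 0.004]
wrist_force: [-5.5, -0.5, 8.4]
gripper_width: 0.0551
```

```bash
python3 p.py
```

```text
t26.40 pos [0.6301 0.0551 0.0347] yaw -8.1 tilt 0.17 w 0.0551 F [-5.5 -0.5  8.4] j7 0.07
```

Contact. Release and rise.

>>> move_arm(motion=[1, 0, 0, -0.003, 0, 0, 0, 1, 0, 0, -0.003, 0, 0, 0, 1, 0, 0, -0.003, 0, 0, 0, 1, 0, 0, -0.003, 0, 0, 0, 1, 0, 0, -0.06, 0, 0, 0, 1, 0, 0, -0.13, 0, 0, 0, 1, 0, 0, -0.2, 0, 0, 0, 1, 0, 0, -0.25, 0, 0, 0, 1, 0, 0, -0.25, 0, 0, 0, 1, 0, 0, -0.25, 0, 0, 0])

```text
time_s: 27.23
eef_pos: [0.631, 0.0551, 0.1593]
ee_rot: [2.368, 2.057, 0.008]
wrist_force: [0.2, 0.9, -0.5]
gripper_width: 0.0855
```

```bash
python3 p.py .443,.2985,.15,102; python3 - <<'E'
from bench import r
from h import *
s=r.camera("side")
cv2.imwrite("pics/s19.png",cv2.resize(s["image"][170:290,190:330],None,fx=5,fy=5,interpolation=cv2.INTER_CUBIC))
E
```

```text
t27.23 pos [0.631  0.0551 0.1593] yaw -8.0 tilt 0.39 w 0.0855 F [ 0.2  0.9 -0.5] j7 0.01
[0.429, -0.441, 0.016] [0.003, 0.004, -1.223] rows 15.4
```

View pics/s19.png

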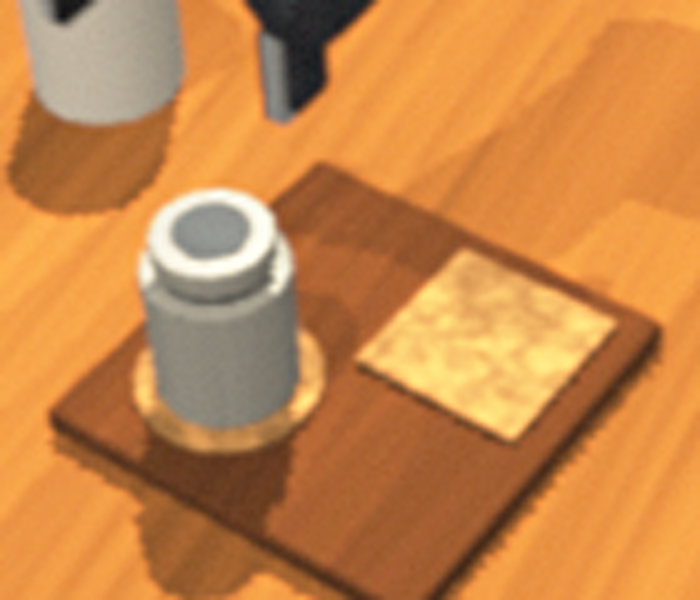

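Canister upright on the round coaster. Now the tin.

>>> move_arm(motion=[1, 0.02, -0.02, 0, 0, 0, -0.05, 1, 0.06, -0.06, 0, 0, 0, -0.12, 1, 0.1, -0.1, 0, 0, 0, -0.19, 1, 0.14, -0.14, 0, 0, 0, -0.26, 1, 0.18, -0.18, 0, 0, 0, -0.33, 1, 0.22, -0.22, 0, 0, 0, -0.4, 1, 0.26, -0.26, 0, 0, 0, -0.47, 1, 0.3, -0.3, 0, 0, 0, -0.54, 1, 0.33, -0.33, 0, 0, 0, -0.6, 1, 0.33, -0.33, 0, 0, 0, -0.6, 1, 0.33, -0.33, 0, 0, 0, -0.6])

```text
time_s: 28.2
eef_pos: [0.4871, 0.2432, 0.155]
ee_rot: [-1.173, -2.914, 0.004]
wrist_force: [-0.6, -0.1, 0.1]
gripper_width: 0.0855
```

```bash
python3 p.py .443,.2985,.14,102;  python3 - <<'E'
from bench import r
from h import *
t=r.camera("top");s=r.camera("side")
cv2.imwrite("pics/t20.png",cv2.resize(t["image"][160:255,230:325],None,fx=6,fy=6,interpolation=cv2.INTER_CUBIC))
print("can side",pl(s,(190+211/5-.4,170+230/5-.4),.092))
E
```

```text
t28.20 pos [0.4871 0.2432 0.155 ] yaw 46.2 tilt 0.13 w 0.0855 F [-0.6 -0.1  0.1] j7 0.46
[0.14, 0.019, 0.03] [-0.001, -0.0, -0.621] rows 7.8
can side [[0.63046788 0.05224072]]
```

View pics/t20.png

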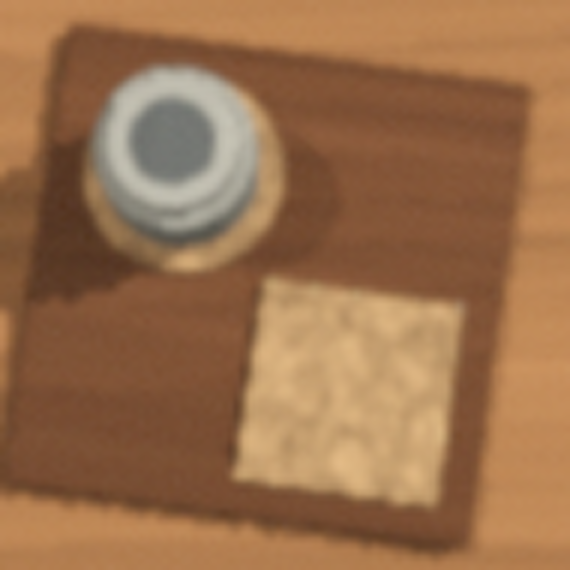

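>>> move_arm(motion=[1, 0.02, 0.003, 0, 0, 0, -0.06, 1, 0.04, 0.006, 0, 0, 0, -0.13, 1, 0.06, 0.009, 0, 0, 0, -0.2, 1, 0.08, 0.012, 0, 0, 0, -0.27, 1, 0.1, 0.015, 0, 0, 0, -0.34, 1, 0.12, 0.018, 0, 0, 0, -0.41, 1, 0.14, 0.019, 0.01, 0, 0, -0.48, 1, 0.14, 0.019, 0.02, 0, 0, -0.55, 1, 0.14, 0.019, 0.03, 0, 0, -0.621, 1, 0.14, 0.019, 0.03, 0, 0, -0.621, 1, 0.14, 0.019, 0.03, 0, 0, -0.621])

```text
time_s: 29.22
eef_pos: [0.4464, 0.2955, 0.1411]
ee_rot: [-0.314, 3.124, -0.004]
wrist_force: [-0.3, -0.1, 0.2]
gripper_width: 0.0854
```

```bash
python3 p.py .4435,.2985,.021,102
```

```text
t29.22 pos [0.4464 0.2955 0.1411] yaw 101.5 tilt 0.16 w 0.0854 F [-0.3 -0.1  0.2] j7 1.23
[0.005, 0.008, 0.24] [-0.002, 0.001, -0.006] rows 2.9
```

>>> move_arm(motion=[1, 0.005, 0.006, 0.06, 0, 0, -0.006, 1, 0.005, 0.006, 0.13, 0, 0, -0.006, 1, 0.005, 0.006, 0.19, 0, 0, -0.006, 1, 0.005, 0.006, 0.23, 0, 0, -0.006, 1, 0.005, 0.006, 0.24, 0, 0, -0.006, 1, 0.005, 0.006, 0.24, 0, 0, -0.006, -1, 0.005, 0.006, 0.24, 0, 0, -0.006, -1, 0.005, 0.006, 0.24, 0, 0, -0.006, -1, 0.005, 0.006, 0.24, 0, 0, -0.006, -1, 0.005, 0.006, 0.24, 0, 0, -0.006, -1, 0.005, 0.006, 0.24, 0, 0, -0.006, -1, 0.005, 0.006, 0.24, 0, 0, -0.006], squeeze=40)

```text
time_s: 30.22
eef_pos: [0.445, 0.3004, 0.0239]
ee_rot: [-0.337, 3.117, 0.002]
wrist_force: [1.2, -1.4, 6.2]
gripper_width: 0.0556
```

```bash
python3 p.py
```

```text
t30.22 pos [0.445  0.3004 0.0239] yaw 102.3 tilt 0.39 w 0.0556 F [ 1.2 -1.4  6.2] j7 1.26
```

>>> move_arm(motion=[-1, 0, 0, -0.04, 0, 0, 0, -1, 0, 0, -0.1, 0, 0, 0, -1, 0, 0, -0.16, 0, 0, 0, -1, 0, 0, -0.22, 0, 0, 0, -1, 0, 0, -0.25, 0, 0, 0, -1, 0, 0, -0.25, 0, 0, 0])

```text
time_s: 30.72
eef_pos: [0.445, 0.3017, 0.1512]
ee_rot: [-0.338, 3.113, 0.007]
wrist_force: [1.4, 0.0, -1.5]
gripper_width: 0.0557
```

```bash
python3 p.py .551,-.0055,.14,82.5
```

```text
t30.72 pos [0.445  0.3017 0.1512] yaw 102.4 tilt 0.62 w 0.0557 F [ 1.4  0.  -1.5] j7 1.23
[-0.075, -0.646, 0.021] [0.003, 0.006, 0.221] rows 7.8
```

>>> move_arm(motion=[-1, -0.005, -0.04, 0, 0, 0, 0.02, -1, -0.012, -0.1, 0, 0, 0, 0.04, -1, -0.02, -0.17, 0, 0, 0, 0.06, -1, -0.028, -0.24, 0, 0, 0, 0.09, -1, -0.036, -0.31, 0, 0, 0, 0.12, -1, -0.044, -0.38, 0, 0, 0, 0.14, -1, -0.052, -0.45, 0, 0, 0, 0.17, -1, -0.06, -0.52, 0, 0, 0, 0.19, -1, -0.068, -0.59, 0.01, 0.003, 0.003, 0.21, -1, -0.075, -0.643, 0.021, 0.003, 0.005, 0.221, -1, -0.075, -0.643, 0.021, 0.003, 0.005, 0.221, -1, -0.075, -0.643, 0.021, 0.003, 0.005, 0.221])

```text
time_s: 31.72
eef_pos: [0.5463, -0.0095, 0.1342]
ee_rot: [-0.215, -3.125, 0.012]
wrist_force: [-0.5, 0.8, -2.8]
gripper_width: 0.0556
```

```bash
python3 p.py .551,-.0055,.06,82.5
```

```text
t31.72 pos [ 0.5463 -0.0095  0.1342] yaw 82.1 tilt 0.71 w 0.0556 F [-0.5  0.8 -2.8] j7 1.57
[-0.009, 0.01, 0.148] [-0.005, -0.006, -0.004] rows 1.8
```

>>> move_arm(motion=[-1, -0.006, 0.008, 0.05, -0.003, -0.006, -0.004, -1, -0.006, 0.008, 0.1, -0.003, -0.006, -0.004, -1, -0.006, 0.008, 0.135, -0.003, -0.006, -0.004, -1, -0.006, 0.008, 0.145, -0.003, -0.006, -0.004, -1, -0.006, 0.008, 0.145, -0.003, -0.006, -0.004, -1, -0.006, 0.008, 0.145, -0.003, -0.006, -0.004])

```text
time_s: 32.22
eef_pos: [0.5512, -0.0022, 0.0642]
ee_rot: [0.194, 3.131, -0.002]
wrist_force: [1.0, -0.6, -2.2]
gripper_width: 0.0555
```

```bash
python3 p.py .551,-.0055,.0358,82.5; python3 - <<'E'
from bench import r
from h import *
s=r.camera("side")
cv2.imwrite("pics/s21.png",cv2.resize(s["image"][170:290,190:330],None,fx=5,fy=5,interpolation=cv2.INTER_CUBIC))
zz=float(r.read_state()["eef_pos"][2])-.0199
a=np.radians(-8);x=np.array([np.cos(a),np.sin(a)]);y=np.array([-x[1],x[0]])
f=lambda P:np.round((proj(s,P)-[189.6,169.6])*5).astype(int).tolist()
print([f([np.r_[np.array([.549,-.0055])+sx*.028*x+sy*.028*y,zz]])[0] for sx in(-1,1) for sy in(-1,1)])
E
```

```text
t32.22 pos [ 0.5512 -0.0022  0.0642] yaw 82.9 tilt 0.27 w 0.0555 F [ 1.  -0.6 -2.2] j7 1.61
[-0.0, -0.007, 0.057] [-0.001, 0.003, 0.005] rows 0.7
[[592, 268], [512, 361], [467, 213], [384, 301]]
```

View pics/s21.png

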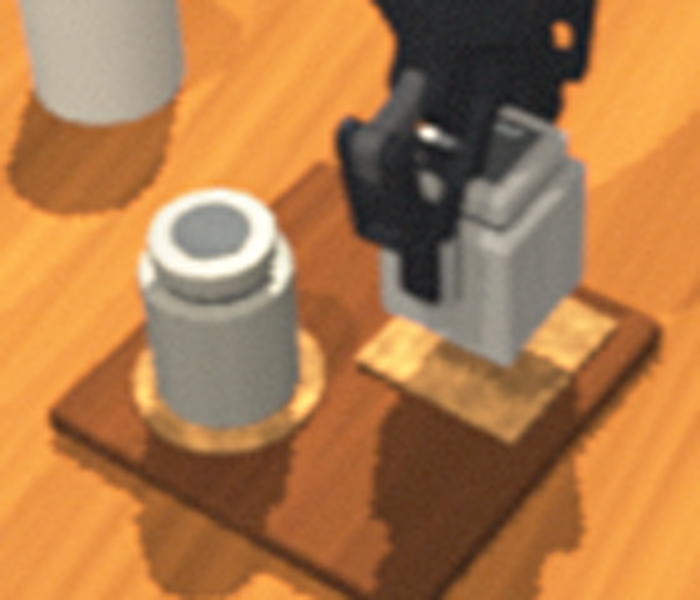

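Near corner (508,365) against the prediction (512,361), so about 2 mm off. Correct and lower.

>>> move_arm(motion=[-1, 0, -0.005, 0.015, 0, 0, 0, -1, 0, -0.005, 0.03, 0, 0, 0, -1, 0, -0.005, 0.042, 0, 0, 0, -1, 0, -0.005, 0.05, 0, 0, 0, -1, 0, -0.005, 0.054, 0, 0, 0, -1, 0, -0.005, 0.057, 0, 0, 0, -1, 0, -0.005, 0.057, 0, 0, 0])

```text
time_s: 32.85
eef_pos: [0.5509, -0.0056, 0.036]
ee_rot: [0.196, 3.131, -0.002]
wrist_force: [-1.9, 0.8, 1.2]
gripper_width: 0.0555
```

```bash
python3 p.py
```

```text
t32.85 pos [ 0.5509 -0.0056  0.036 ] yaw 82.9 tilt 0.26 w 0.0555 F [-1.9  0.8  1.2] j7 1.63
```

Contact (+1.2 N). Release and rise.

>>> move_arm(motion=[-1, 0, 0, 0.002, 0, 0, 0, -1, 0, 0, 0.002, 0, 0, 0, 1, 0, 0, 0, 0, 0, 0, 1, 0, 0, 0, 0, 0, 0, 1, 0, 0, 0, 0, 0, 0, 1, 0, 0, 0, 0, 0, 0, 1, 0, 0, -0.06, 0, 0, 0, 1, 0, 0, -0.13, 0, 0, 0, 1, 0, 0, -0.2, 0, 0, 0, 1, 0, 0, -0.25, 0, 0, 0, 1, 0, 0, -0.25, 0, 0, 0])

```text
time_s: 33.77
eef_pos: [0.5551, -0.0058, 0.167]
ee_rot: [0.195, 3.118, -0.001]
wrist_force: [1.0, -0.1, 0.6]
gripper_width: 0.0855
```

```bash
python3 p.py .45,.25,.25,82
```

```text
t33.77 pos [ 0.5551 -0.0058  0.167 ] yaw 82.9 tilt 1.01 w 0.0855 F [ 1.  -0.1  0.6] j7 1.57
[0.269, 0.482, -0.171] [0.0, 0.011, 0.009] rows 6.9
```

Retreat to the side for a clear view.

>>> move_arm(motion=[1, 0.02, 0.04, -0.03, 0, 0, 0, 1, 0.06, 0.1, -0.07, 0, 0, 0, 1, 0.1, 0.18, -0.12, 0, 0, 0, 1, 0.14, 0.26, -0.16, 0, 0, 0, 1, 0.18, 0.33, -0.17, 0, 0, 0, 1, 0.22, 0.4, -0.17, 0, 0, 0, 1, 0.25, 0.45, -0.17, 0, 0, 0, 1, 0.269, 0.482, -0.171, 0, 0, 0, 1, 0.269, 0.482, -0.171, 0, 0, 0, 1, 0.269, 0.482, -0.171, 0, 0, 0, 1, 0.269, 0.482, -0.171, 0, 0, 0])

```text
time_s: 34.68
eef_pos: [0.4471, 0.2493, 0.2445]
ee_rot: [0.198, 3.131, -0.006]
wrist_force: [0.8, -0.7, 0.1]
gripper_width: 0.0854
```

```bash
python3 p.py; python3 - <<'E'
from bench import r
from h import *
t=r.camera("top");s=r.camera("side")
cv2.imwrite("pics/t22.png",t["image"]); 
cv2.imwrite("pics/t23.png",cv2.resize(t["image"][160:255,230:325],None,fx=6,fy=6,interpolation=cv2.INTER_CUBIC))
cv2.imwrite("pics/t24.png",cv2.resize(t["image"][200:275,385:460],None,fx=7,fy=7,interpolation=cv2.INTER_CUBIC))
E
```

```text
t34.68 pos [0.4471 0.2493 0.2445] yaw 82.8 tilt 0.35 w 0.0854 F [ 0.8 -0.7  0.1] j7 0.96
```

View pics/t22.png

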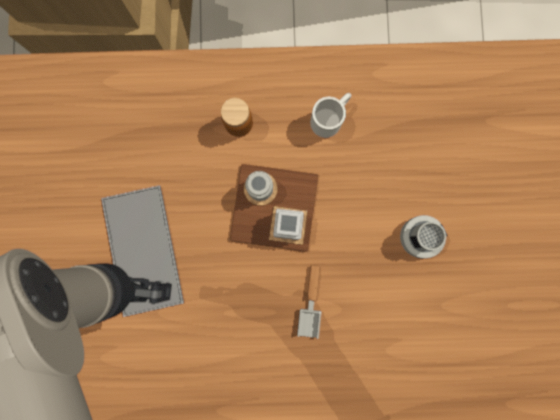

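View pics/t23.png

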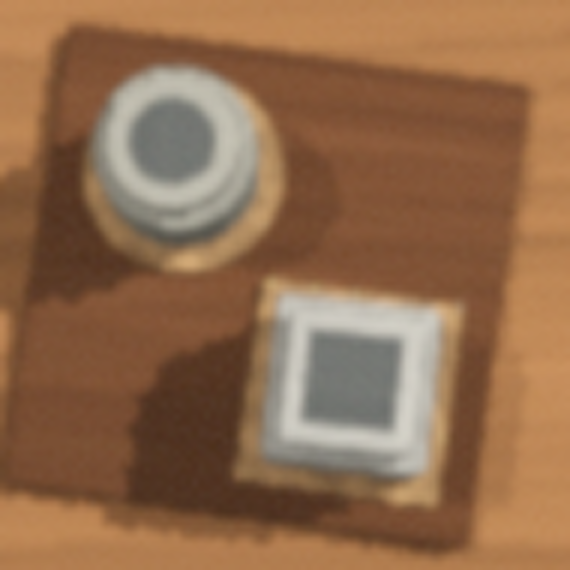

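View pics/t24.png

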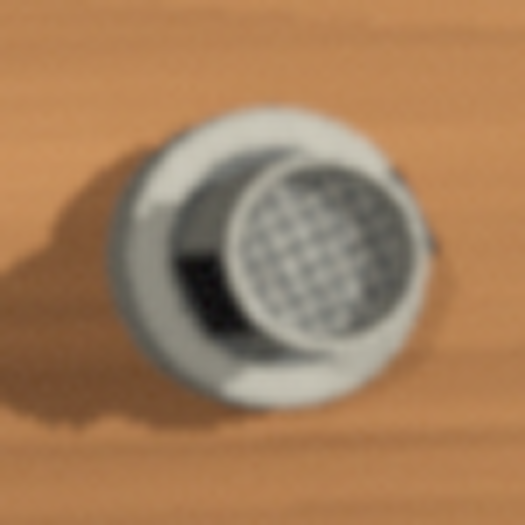

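```bash
python3 - <<'E'
from bench import r
from h import *
t=r.camera("top")
z=lambda u,v:(229.6+u/6,159.6+v/6)
print("can",pl(t,z(173,140),.092)-[.6297,.053],"tin",pl(t,z(353,381),.092)-[.549,-.0055])
print("sieve",pl(t,(384.6+327/7,199.6+253/7),.078)-[.5165,-.290])
E
```

```text
can [[ 0.00010188 -0.0009357 ]] tin [[-1.02106308e-03  8.00160498e-05]]
sieve [[-6.92233616e-04 -7.04975033e-06]]
```

All offsets are about 1 mm. Handing in.

```bash
python3 -c "
from bench import r
print(r.job_done())"
```

```text
the job is handed in; nothing more can be done
None
```

The job is finished and handed in at about 35 s of the 131 s allowed; the hand-in reports no verdict.

**What I did:**
- I stood the canister and then the tin upright on the tray.
- I lifted the sieve section by its flats and lowered it onto the pan's seat without contact on the spigot or tabs.
- I turned it clockwise about its own axis until it met the stop, at about 1.1 N·m of torque, then released it.
- I put the canister and then the tin back on their own coasters.

**Last checks, top view with the arm clear:**

| Item | Offset from its middle |
|---|---|
| Canister on the round coaster | about 1 mm |
| Tin on the square coaster | about 1 mm |
| Sieve section on the pan axis | under 1 mm |

- **Sieve:** it looked fully down on the seat. I stopped turning at a gripper yaw of -70°; my tab-line readings were about -60° (side camera) and -66 to -70° (top camera).
- **Other objects:** the mug, jar and scoop look unmoved in the last picture, judged by eye. The gripper is open and touches nothing.

**Disagreements:** the side and top cameras differed by up to about 4 mm on the pan's y position. I resolved this by comparing the sieve and pan within the same view.

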